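Loosen the studs and refit the dispenser's release knob

ROBOT

A 6-joint arm with a two-finger parallel gripper is mounted at the origin on the work surface. World frame = base frame: x ahead of the robot, y to its left, z up, the work surface at z = 0. Lengths are in m, angles in rad, forces in N, time in s.
With the tool pointing down it reaches from about 0.275 to 0.85 m from the base axis. Payload 5.2 kg.
Tool frame: the origin (TCP) lies midway between the tips of the shut fingers; the grasp point (between the pads) lies 19 mm behind it; y points along the fingers, z is the direction in which the jaws open and shut, and the axes are right-handed (so a half turn about y gives the same grasp; the last joint's range is limited). The gripper opens to 85 mm and grips with 20 to 120 N. Pads are 22 mm wide; open, the fingers measure 114 mm over their backs; the gripper's body (76 mm by 85 mm) begins 54 mm behind the grasp point. The pads swing forward as they close: fully open they stand 13 mm farther back than shut.
Start: joints at [-0.203, 0.259, 1.535, -0, 1.348, -0.203], TCP at [0.55, 0, 0.231] pointing down, gripper open.
Joint ranges: [-3.14, 3.14], [-0.91, 2.08], [0.19, 2.58], [-1.22, 4.36], [0.22, 2.71], [-3.12, 3.12]. Speed limits (rad/s): [2.57, 2.57, 3.14, 3.14, 3.14, 3.14].

INTERFACE

Orientations are given as a rotation vector (axis times angle).
In Python, from station import sensors, snapshot, r gives the robot as it stands. The module is installed in compiled form; this text tells all that it offers.
- The arm moves only by the shell command python3 -m inch 'ROWS' [OPENING] [FORCE]. ROWS is JSON, a list of rows, each an object of numbers: "dx", "dy", "dz": the shift along the tool's x, y, z in m; "spin": the turn about the tool's y in degrees. A call has 1 to 5 rows; each row is the pose to reach, as a shift and turn from the pose measured when the call began, along the tool's axes at that moment; what a row does not reach only later rows make up. A row lasts 1/12 s, in which the tool goes at most 41.7 mm and 7.16 degrees, less where a joint would pass 70% of its speed; a pose out of reach is approached as far as the arm can. A call with a gripper value outside its range is refused whole. OPENING is the opening in per cent of the stroke, from 0 (shut) to 100 (fully open), set as the call begins (- or left out, the last holds). The fingers move at their own pace and stop on an object; FORCE is the grip in N (left out, the last holds). Time passes only in rows, so rows that repeat a pose let the fingers close. It gives the time, the measured TCP pose, the force and the opening at its end, in the units of the state.
- sensors.sense(): the state, without advancing time (a new reading comes with each control period).
- snapshot(name): name is "scene" or "side" or "wrist"; returns a dict with "frame" (420x560x3 uint8, red, green, blue), "K" (3x3 intrinsics, pixels), "rvec" (rotation vector, rad) and "tvec" (3), from world to camera coordinates, as OpenCV has them. Camera axes: x right, y down, z forward; pixel columns grow to the right and rows downward; lengths in m; the calibration is good to about 2 mm. A picture is of the moment at which its call begins. There is no depth.
- r.close_job(): hands the job in, once; it reports no verdict.
The state is a dict: "time_s": time; "joint_positions": joint angles; "dq": joint speeds; "joint_efforts": joint torques, N m; "tool_pos": TCP position; "orientation": TCP orientation; "force": force on the tool from outside, world axes, zero at the start; "ft_torque": the same for the moment, N m; "finger_gap": finger opening in m.
Only numpy, scipy, OpenCV 4.12 (cv2) and the standard library are available. Lean on these libraries where they do the work, as an engineer would, in place of code of your own. Each camera call takes 0.05 s, during which the arm holds its last target.

TASK

Take the wooden rod from the tray and stir the round studs in the dispenser's clear hopper until they have clearly shifted about, none spilled, then stand the rod back upright on the tray and let it go. Next take the grey control knob, turn it so that its bore's flat matches the flat of the D-shaft on the dispenser, push it fully onto the shaft and press it down to keep the release open. Finish while still gripping the knob and holding it pressed nearly to the bottom of its travel, and leave the other things on the table where they are.

Things in the scene. Friction and masses are not known exactly. Their poses are not given: they have to be found in the camera images.
- dispenser: Stud dispenser, fixed to the table: a white block 130 mm (its x) by 280 mm (its y), top face 50 mm above the table. Origin under its centre, z up. On its top at y = +70 mm stands the open clear hopper, at y = -85 mm the release shaft. The side towards its -x has the exit chute and a thin link plate.
- hopper_floor (a point): Centre of the hopper's inner floor, 54 mm above the table. The hopper is a round open clear cup, 110 mm inside diameter, 4 mm wall, rim 39 mm above this floor. Axes as the dispenser's.
- shaft_tip (a point): Centre line of the upright steel D-shaft, at its top end, 30 mm above the dispenser's top face (80 mm above the table) when up. Axes as the dispenser's: the shaft is 14 mm in diameter with one flat, 3.5 mm from the axis, on its +x side; its upper 5 mm taper. The shaft cannot turn.
- shaft (a joint): Downward travel of the shaft in m: 0 = up, 0.008 = fully pressed. A spring pushes it up, 2.8 N at the top of the travel and 8.4 N at the bottom; it springs up when let go.
- knob: Grey control knob, bore down on the tray; origin at the centre of its underside, z up. Round skirt 46 mm in diameter, 26 mm high; on it a bar grip along its x axis, 44 mm long, 16 mm thick (along y), 26 to 58 mm above the underside. A small nose sticks out of the skirt to 33 mm from the axis on the +x side only: the side of the bore's flat. About 60 g.
- knob_seat (a point): Closed upper end of the knob's bore, on its axis, 20 mm above the underside; axes as the knob's. The D-shaped bore is 17 mm in diameter, its flat 5 mm from the axis on the +x side, its mouth flared by 2.5 mm. Fully on, it rests on the shaft's tip; the skirt is then 10 mm above the dispenser's top, 2 mm with the shaft fully pressed.
- rod: Wooden stirring rod standing upright on the tray, 130 mm tall: a round foot 26 mm in diameter (14 mm high, then narrowing up to 28 mm), above it a straight round stem 16 mm in diameter to the top. Origin at the centre of its foot's underside, z up. About 40 g.
- tray: Low wooden tray, fixed, 200 mm (its x) by 220 mm (its y), rim 16 mm above the table, walls 6 mm, floor 6 mm thick. Origin under its centre. The rod and the knob stand on it side by side, about 100 mm apart, either way round.
- stud0: Round grey stud, 18 mm in diameter and 14 mm high, standing loose on the hopper floor; origin at the centre of its underside.
- stud1: Round grey stud, 18 mm in diameter and 14 mm high, standing loose on the hopper floor; origin at the centre of its underside.
- stud2: Round grey stud, 18 mm in diameter and 14 mm high, standing loose on the hopper floor; origin at the centre of its underside.
- stud3: Round grey stud, 18 mm in diameter and 14 mm high, standing loose on the hopper floor; origin at the centre of its underside.
- dish: White ceramic dish, 110 mm wide and 30 mm high, holding small yellow plates; bystander, origin under its centre.
- separator: Flat blue wedge-shaped plastic pry tool, about 100 x 24 x 8 mm; bystander, origin underneath it.
- jar: Closed glass jar, 60 mm in diameter, 85 mm high; bystander, origin under its centre.
- mug: Mug, 80 mm in diameter, 90 mm high; bystander, origin under its centre.
- washer: Steel washer, 28 mm in diameter, 5 mm thick, lying on the tray; bystander, origin under its centre.
- screwdriver: Screwdriver 170 mm long lying on the table; bystander.
Not all that is in view belongs to the job. There is more than one size of the rod; the one meant has the size given above.

How it is judged:
By the outcome, as a careful person would: the job done as asked, in the order asked, and still so for the second after the job is handed in, while the arm keeps its last pose, push and grip.
It also fails if it takes over 72 s, if anything falls off the work surface, if the arm or the gripper's body presses on something with over 40 N, if the wrist force passes 120 N, or if a joint passes its speed limit or range.

## Working session

There is one attempt and no reset: what is moved stays moved. The work goes in short steps, Python scripts to look and compute and a shell command to move; the robot and the scene stay as the last step left them, time stands still between calls to the robot, and variables do not carry over. Pictures are saved under pics/ and viewed, and the job is handed in when it is done.

```bash
mkdir -p pics; cat > h.py <<'E'
import numpy as np, cv2
from station import sensors, snapshot, r
from scipy.spatial.transform import Rotation as R
def snap(name,fn):
    s=snapshot(name); cv2.imwrite('pics/'+fn+'.png',s['frame'][:,:,::-1]); np.savez('pics/'+fn+'.npz',**s); return s
def crop(fn,u0,v0,u1,v1,out):
    im=cv2.imread('pics/'+fn+'.png')[v0:v1,u0:u1]; k=min(800/im.shape[1],600/im.shape[0])
    cv2.imwrite('pics/'+out+'.png',cv2.resize(im,None,fx=k,fy=k,interpolation=cv2.INTER_CUBIC)); print(out,'scale',k)
def ray(fn,uv):
    s=np.load('pics/'+fn+'.npz'); M=cv2.Rodrigues(s['rvec'])[0]; t=s['tvec'].ravel()
    d=M.T@np.linalg.inv(s['K'])@np.array([uv[0],uv[1],1.]); return -M.T@t, d/np.linalg.norm(d)
def onz(fn,uv,z):
    c,d=ray(fn,uv); return c+d*(z-c[2])/d[2]
def tri(obs):
    A=np.zeros((3,3));b=np.zeros(3);L=[]
    for fn,uv in obs:
        c,d=ray(fn,uv);P=np.eye(3)-np.outer(d,d);A+=P;b+=P@c;L.append((P,c))
    x=np.linalg.solve(A,b); return x,[float(np.linalg.norm(P@(x-c))) for P,c in L]
def proj(fn,p):
    s=np.load('pics/'+fn+'.npz'); return cv2.projectPoints(np.array([p],float).reshape(-1,1,3),s['rvec'],s['tvec'],s['K'],None)[0].reshape(-1,2)
def st():
    s=sensors.sense(); p=np.array(s['tool_pos']); M=R.from_rotvec(s['orientation']).as_matrix(); return s,p,M
def go(target):
    s,p,M=st(); return M.T@(np.array(target)-p)
E
python3 - <<'E'
from h import *
s,p,M=st(); print({k:np.round(v,3) for k,v in s.items()}); print(M.round(3))
for n in('scene','side','wrist'):
    d=snap(n,n+'0'); print(n,d['K'].round(0).tolist(),(-cv2.Rodrigues(d['rvec'])[0].T@np.array(d['tvec']).ravel()).round(3))
E
```

```text
{'time_s': np.float64(0.0), 'joint_positions': array([-0.203,  0.259,  1.536, -0.   ,  1.348, -0.203]), 'dq': array([-0.001, -0.001, -0.001, -0.001,  0.001, -0.003]), 'joint_efforts': array([ 0.0000e+00, -4.4603e+01, -2.9057e+01, -0.0000e+00,  1.2000e-02,
       -0.0000e+00]), 'tool_pos': array([0.549, 0.   , 0.231]), 'orientation': array([-1.21 ,  1.211, -1.208]), 'force': array([-0.253,  0.488,  0.572]), 'ft_torque': array([-0.013,  0.021, -0.049]), 'finger_gap': np.float64(0.086)}
[[ 0.    -0.002  1.   ]
 [-1.     0.     0.   ]
 [-0.    -1.    -0.002]]
scene [[419.0, 0.0, 277.0], [0.0, 419.0, 219.0], [0.0, 0.0, 1.0]] [0.923 0.556 0.963]
side [[405.0, 0.0, 274.0], [0.0, 405.0, 215.0], [0.0, 0.0, 1.0]] [ 0.423 -0.654  0.693]
wrist [[319.0, 0.0, 280.0], [0.0, 319.0, 213.0], [0.0, 0.0, 1.0]] [0.55  0.08  0.373]
```

View pics/scene0.png

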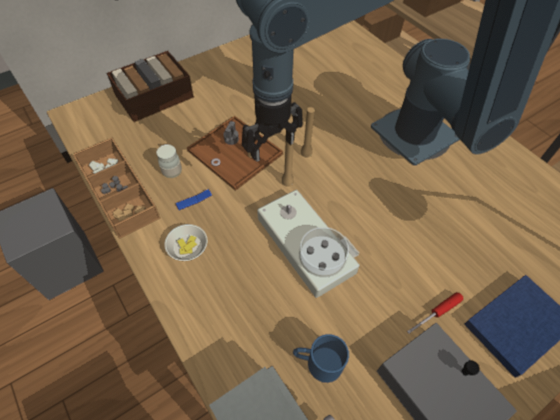

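View pics/side0.png

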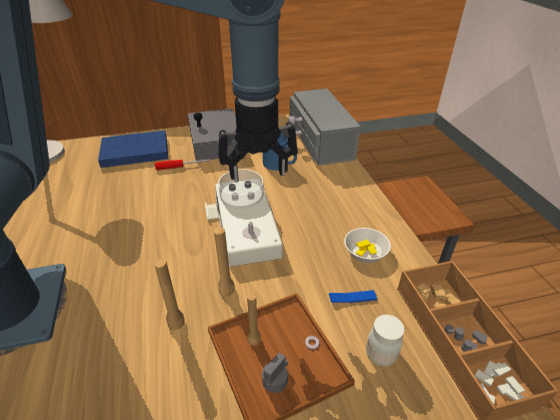

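View pics/wrist0.png

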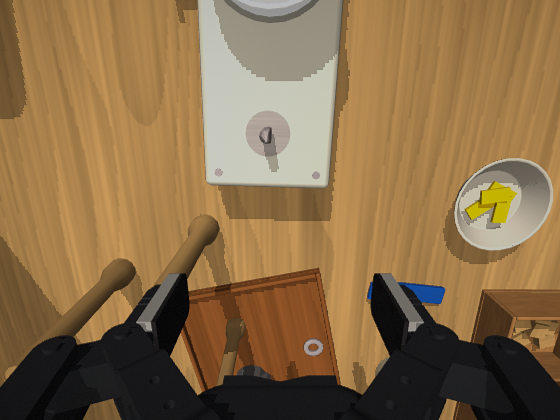

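```bash
python3 - <<'E'
from h import *
crop('side0',190,200,370,420,'c_side_tray'); crop('scene0',180,90,330,200,'c_scene_tray');crop('side0',190,160,300,270,'c_side_disp');crop('scene0',250,180,370,300,'c_scene_disp')
E
```

```text
c_side_tray scale 2.727272727272727
c_scene_tray scale 5.333333333333333
c_side_disp scale 5.454545454545454
c_scene_disp scale 5.0
```

View pics/c_side_tray.png

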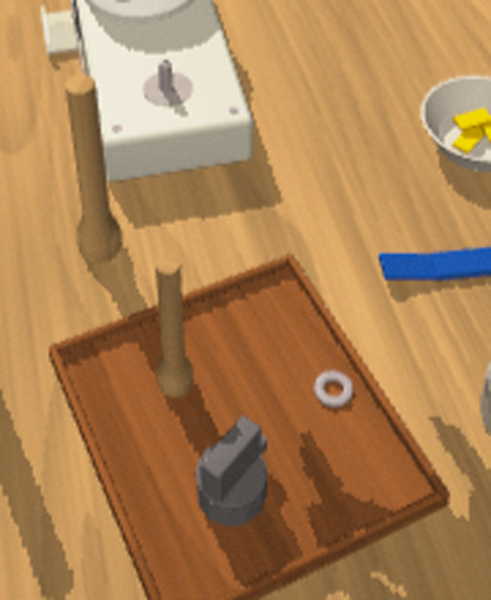

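View pics/c_scene_tray.png

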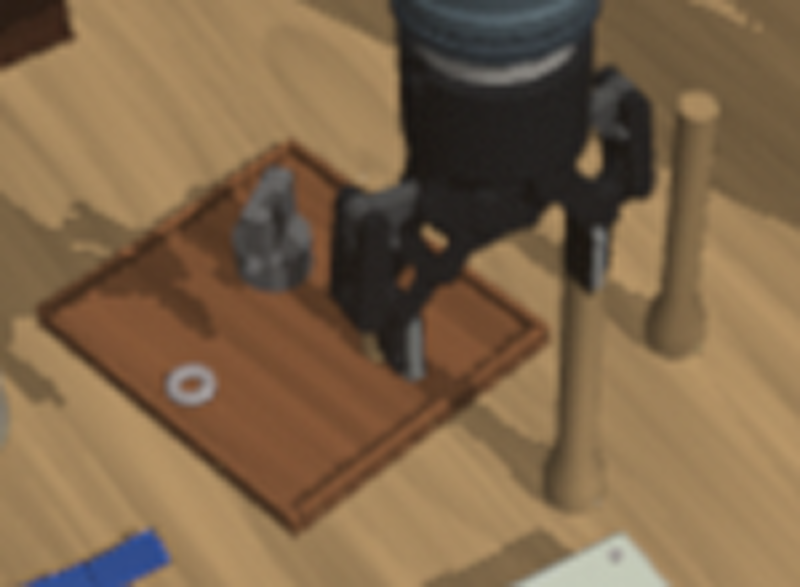

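View pics/c_side_disp.png

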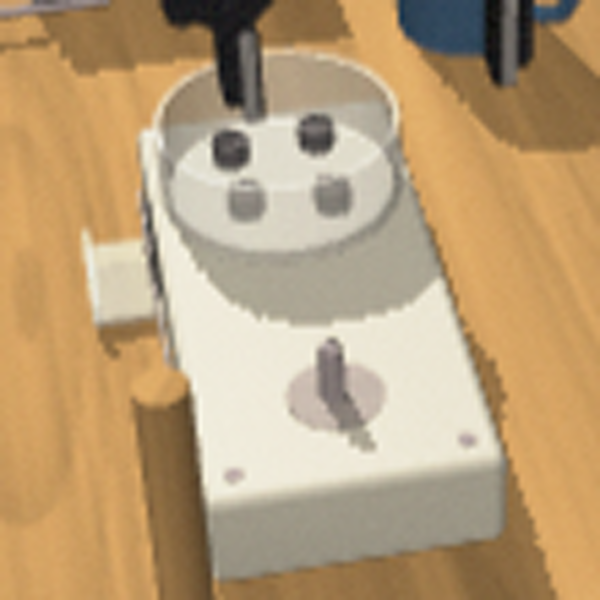

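View pics/c_scene_disp.png

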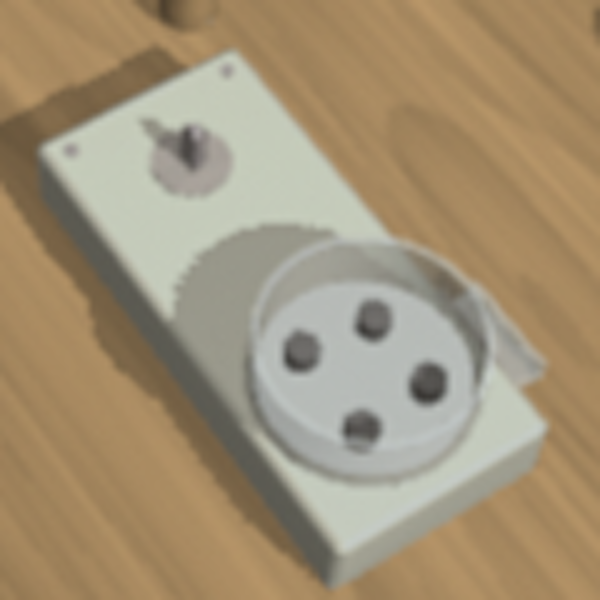

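```bash
python3 - <<'E'
from h import *
f=lambda a:np.round(a,4).tolist()
for n,a,b in [('shaft',(288,206.3),(250.5,223))]:
    x,e=tri([('scene0',a),('side0',b)]);print(n,f(x),f(e))
print('shaft side z80',onz('side0',(250.5,223),.08),'scene',onz('scene0',(288,206.3),.08))
for z,uv in [(.05,(258,209.6)),(.05,(297.4,190)),(.05,(359.4,265.6)),(.05,(317,291))]: print('disp scene',f(onz('scene0',uv,z)))
for uv in [(229,253.5),(282.2,245.3)]: print('disp side',f(onz('side0',uv,.05)))
for uv in [(209.1,328.3),(296.7,294.6),(353.5,380.8)]: print('tray side',f(onz('side0',uv,.016)))
for uv in [(234.4,116.3),(187.9,148.5),(235.7,189),(282.6,151.9)]: print('tray scene',f(onz('scene0',uv,.016)))
for n,t,b in [('A',(161,265),(176,322)),('B',(219,230),(227,290)),('C',(251.6,298.3),(254.5,342.3))]:
    B=onz('side0',b,.006 if n=='C' else 0); c,d=ray('side0',t); k=((B-c)[:2]@d[:2])/(d[:2]@d[:2]); print(n,f(B),'top',f(c+k*d))
print('knob base',f(onz('side0',(275.4,385),.006)))
# hopper
E
```

```text
shaft [0.5374, 0.0567, 0.0773] [0.0015, 0.0015]
shaft side z80 [0.53820057 0.05265114 0.08      ] scene [0.5370244  0.05857867 0.08      ]
disp scene [0.5964, 0.0062, 0.05]
disp scene [0.4709, 0.0111, 0.05]
disp scene [0.4809, 0.2843, 0.05]
disp scene [0.6077, 0.2797, 0.05]
disp side [0.4765, -0.0036, 0.05]
disp side [0.5986, -0.0076, 0.05]
tray side [0.4087, -0.1647, 0.016]
tray side [0.599, -0.1265, 0.016]
tray side [0.6411, -0.3351, 0.016]
tray scene [0.448, -0.3669, 0.016]
tray scene [0.6387, -0.324, 0.016]
tray scene [0.5983, -0.1098, 0.016]
tray scene [0.4061, -0.1528, 0.016]
A [0.3447, -0.1214, 0.0] top [0.3449, -0.1213, 0.1677]
B [0.4585, -0.0639, -0.0] top [0.4573, -0.0639, 0.1765]
C [0.4896, -0.2108, 0.006] top [0.4895, -0.2108, 0.1386]
knob base [0.5078, -0.3039, 0.006]
```

```bash
python3 -m inch '[{"dx":0.04,"dz":-0.01},{"dx":0.08,"dz":-0.02},{"dx":0.12,"dz":-0.03},{"dx":0.16,"dz":-0.04},{"dx":0.2,"dz":-0.05}]'; python3 -m inch '[{"dx":0.04},{"dx":0.08},{"dx":0.12},{"dx":0.15},{"dx":0.15}]'
python3 - <<'E'
from h import *
snap('wrist','wrist1');s,p,M=st();print(p,M.round(3),s['time_s'])
snap('scene','scene1')
E
```

```text
[5.49659253e-01 1.24764080e-04 2.30774682e-01] [[ 0.    -0.001  1.   ]
 [-1.     0.     0.   ]
 [-0.    -1.    -0.001]] 0.2invalid input
invalid input
```

View pics/wrist1.png

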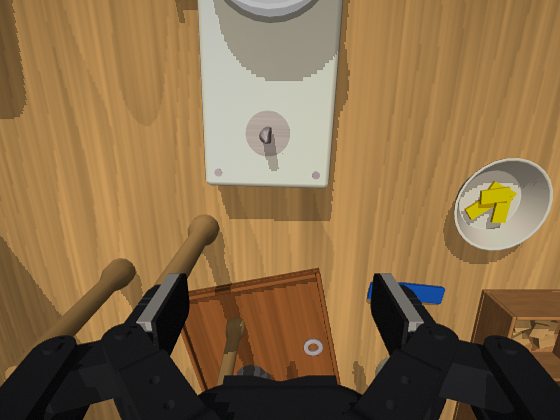

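```bash
python3 -m inch '[{"dx":0.04,"dy":0,"dz":-0.01,"spin":0},{"dx":0.08,"dy":0,"dz":-0.02,"spin":0},{"dx":0.12,"dy":0,"dz":-0.03,"spin":0},{"dx":0.16,"dy":0,"dz":-0.04,"spin":0},{"dx":0.2,"dy":0,"dz":-0.05,"spin":0}]'
```

```text
time_s: 0.67
tool_pos: [0.499, -0.2014, 0.2309]
orientation: [-1.21, 1.209, -1.208]
force: [1.0, -0.6, -0.1]
finger_gap: 0.0854
```

All four keys are needed. Continue.

```bash
python3 -m inch '[{"dx":0.04,"dy":0,"dz":0,"spin":0},{"dx":0.08,"dy":0,"dz":0,"spin":0},{"dx":0.12,"dy":0,"dz":0,"spin":0},{"dx":0.15,"dy":0,"dz":0,"spin":0},{"dx":0.15,"dy":0,"dz":0,"spin":0}]'
python3 - <<'E'
from h import *
snap('wrist','wrist2');s,p,M=st();print(p,M.round(3),s['time_s'])
snap('scene','scene2')
crop('scene2',180,90,330,200,'c2')
E
```

```text
time_s: 1.08
tool_pos: [0.4982, -0.3577, 0.2301]
orientation: [-1.21, 1.212, -1.214]
force: [0.3, 0.6, 0.8]
finger_gap: 0.0855
[ 0.49832179 -0.35458112  0.22997134] [[-0.004 -0.001  1.   ]
 [-1.     0.    -0.004]
 [-0.    -1.    -0.001]] 1.1333
c2 scale 5.333333333333333
```

View pics/wrist2.png

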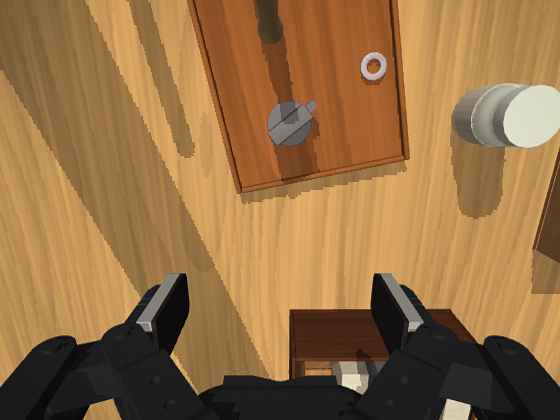

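View pics/c2.png

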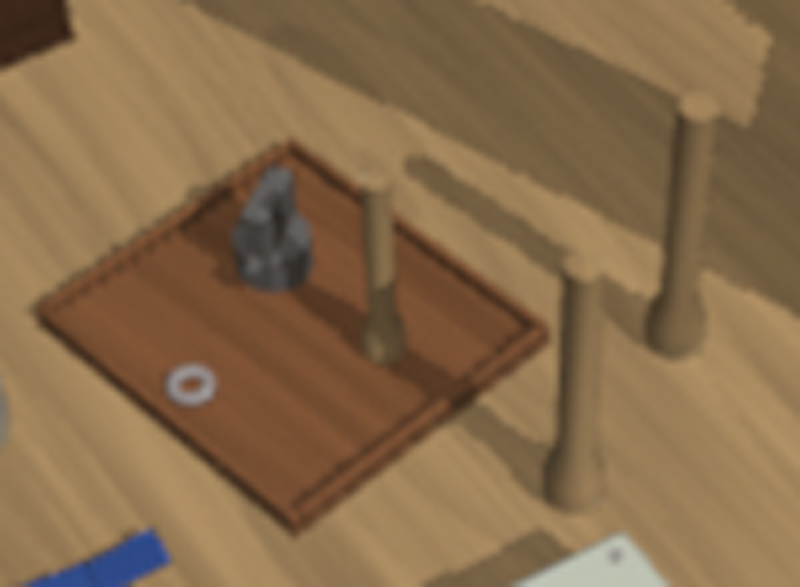

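```bash
python3 - <<'E'
from h import *
crop('wrist2',240,0,340,75,'c3');crop('wrist2',240,85,340,160,'c4')
E
```

```text
c3 scale 8.0
c4 scale 8.0
```

View pics/c3.png

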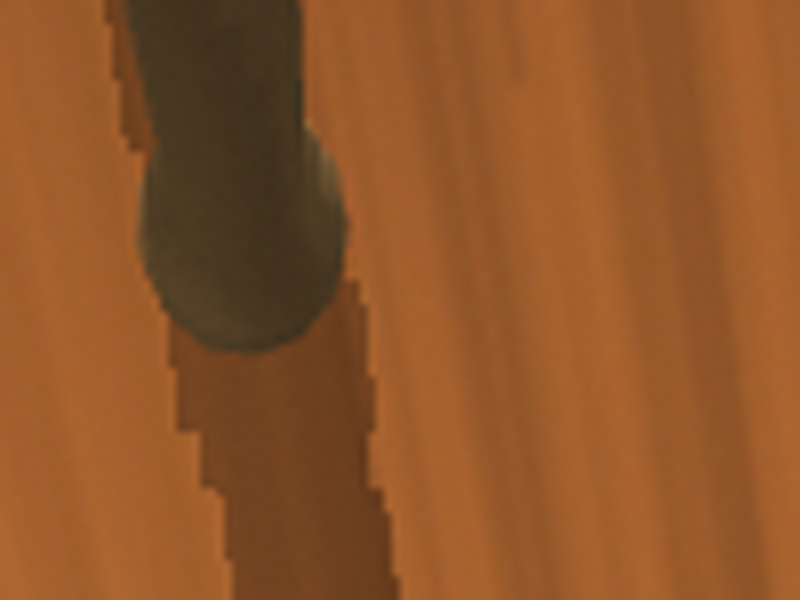

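View pics/c4.png

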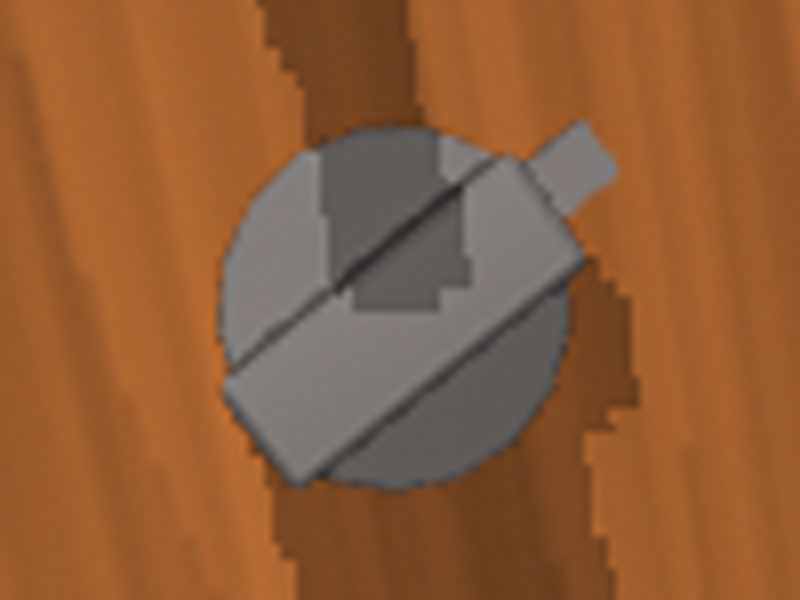

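```bash
python3 - <<'E'
from h import *
f=lambda a:np.round(a,4).tolist()
print('rod top', *map(f,tri([('scene2',(250,123.3)),('side0',(251.2,297.8))])))
print('rod foot wrist z.02/.006', f(onz('wrist2',(269.9,30.8),.02)),f(onz('wrist2',(269.9,30.8),.006)))
print('foot bottom edge', f(onz('wrist2',(270.1,43.5),.006)))
print('foot side', f(onz('side0',(254.2,341.5),.006)))
c=lambda x,y:(240+x/8-.44,85+y/8-.44)
cs=[onz('wrist2',c(*q),.064) for q in [(510,157),(582,258),(300,487),(228,382)]]
print([f(q) for q in cs]); d=cs[0]+cs[1]-cs[2]-cs[3]; print('bar ctr',f(sum(cs)/4),'yaw',np.degrees(np.arctan2(d[1],d[0])), [np.linalg.norm(cs[i]-cs[(i+1)%4]).round(4) for i in range(4)])
t=onz('wrist2',c(590,146),.03);print('nose tip',f(t))
print('skirt', f(onz('wrist2',c(395,303),.032)))
cc,_=ray('wrist2',(280,210));print('cam',f(cc))
E
```

```text
rod top [0.4875, -0.2044, 0.1337] [0.0024, 0.0024]
rod foot wrist z.02/.006 [0.4894, -0.2066, 0.02] [0.4891, -0.2038, 0.006]
foot bottom edge [0.4891, -0.2154, 0.006]
foot side [0.4894, -0.2089, 0.006]
[[0.5203, -0.2751, 0.064], [0.5289, -0.2862, 0.064], [0.496, -0.3121, 0.064], [0.4876, -0.2999, 0.064]]
bar ctr [0.5082, -0.2933, 0.064] yaw 37.81106448053863 [np.float64(0.014), np.float64(0.0419), np.float64(0.0148), np.float64(0.0411)]
nose tip [0.5328, -0.2736, 0.03]
skirt [0.5081, -0.2926, 0.032]
cam [0.4987, -0.277, 0.3721]
```

```bash
python3 -m inch '[{"dx":-0.04,"dy":0,"dz":-0.003,"spin":0},{"dx":-0.08,"dy":0,"dz":-0.006,"spin":0},{"dx":-0.12,"dy":0,"dz":-0.009,"spin":0},{"dx":-0.15,"dy":0,"dz":-0.009,"spin":0},{"dx":-0.15,"dy":0,"dz":-0.009,"spin":0}]'
python3 - <<'E'
from h import *
print(go((.489,-.204,.079)),st()[0]['time_s'])
E
```

```text
time_s: 1.6
tool_pos: [0.4889, -0.1951, 0.2307]
orientation: [-1.209, 1.21, -1.202]
force: [-0.4, 0.3, 0.1]
finger_gap: 0.0857
[0.00965128 0.15163834 0.00037789] 1.6
```

```bash
python3 -m inch '[{"dx":0.009,"dy":0.035,"dz":0,"spin":0},{"dx":0.009,"dy":0.07,"dz":0,"spin":0},{"dx":0.009,"dy":0.105,"dz":0,"spin":0},{"dx":0.009,"dy":0.14,"dz":0,"spin":0},{"dx":0.009,"dy":0.15,"dz":0,"spin":0}]'
python3 - <<'E'
from h import *
print(go((.489,-.204,.079)),st()[0]['time_s'])
snap('wrist','wrist3');snap('side','side3');crop('side3',190,200,370,335,'c5')
E
```

```text
time_s: 2.02
tool_pos: [0.4856, -0.2004, 0.0762]
orientation: [-1.211, 1.216, -1.194]
force: [-1.1, 0.6, -1.5]
finger_gap: 0.0852
[ 0.00358138 -0.00290362  0.00337014] 2.0167
c5 scale 4.444444444444445
```

View pics/wrist3.png

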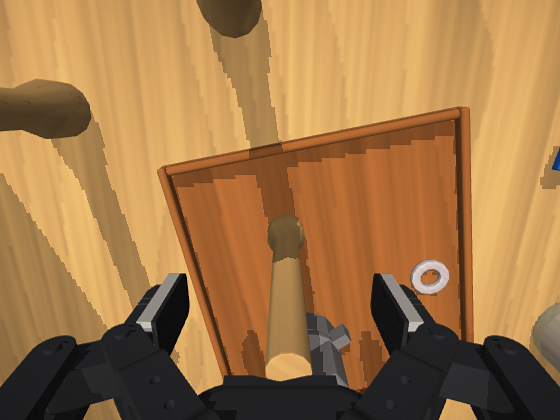

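View pics/c5.png

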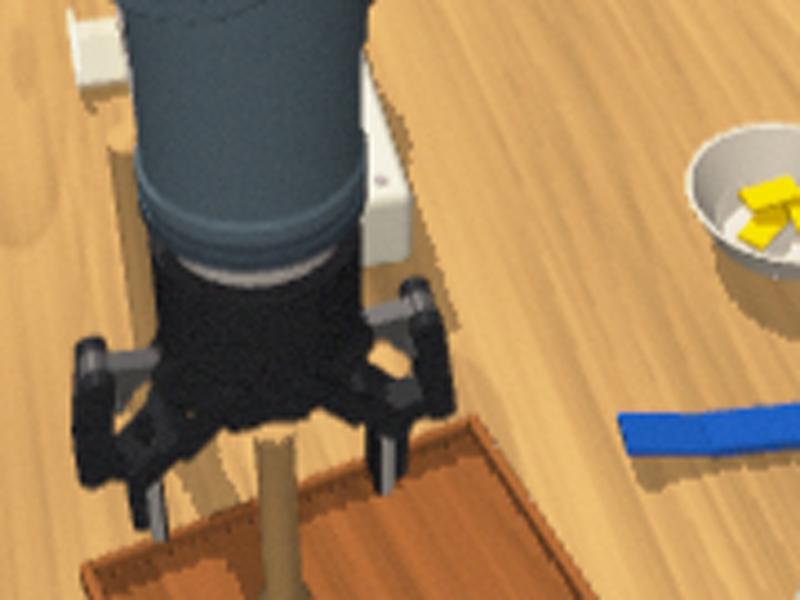

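```bash
python3 - <<'E'
from h import *
x=onz('wrist3',(289,366),.136);print(x); print('tri3',tri([('wrist3',(289,366)),('scene2',(250,123.3)),('side0',(251.2,297.8))])); 
s,p,M=st();print(p,go((x[0],x[1],.079)),M.round(3))
E
```

```text
[ 0.48922542 -0.200198    0.136     ]
tri3 (array([ 0.48818937, -0.2037951 ,  0.13326681]), [0.0013584196874159647, 0.0029876071541805552, 0.0019733755120341792])
[ 0.48718494 -0.20178777  0.0789471 ] [-1.58048404e-03 -5.34148449e-05  2.04765591e-03] [[ 0.005 -0.006  1.   ]
 [-1.     0.008  0.005]
 [-0.008 -1.    -0.006]]
```

```bash
python3 -m inch '[{"dx":0,"dy":0,"dz":0.002,"spin":0},{"dx":0,"dy":0,"dz":0.002,"spin":0},{"dx":0,"dy":0,"dz":0.002,"spin":0},{"dx":0,"dy":0,"dz":0.002,"spin":0},{"dx":0,"dy":0,"dz":0.002,"spin":0}]' 5 50; python3 -m inch '[{"dx":0,"dy":0,"dz":0,"spin":0},{"dx":0,"dy":0,"dz":0,"spin":0},{"dx":0,"dy":0,"dz":0,"spin":0},{"dx":0,"dy":0,"dz":0,"spin":0}]'
```

```text
time_s: 2.53
tool_pos: [0.4899, -0.2022, 0.0802]
orientation: [-1.21, 1.212, -1.199]
force: [0.1, 0.9, 0.2]
finger_gap: 0.0255
time_s: 2.87
tool_pos: [0.4901, -0.2024, 0.0806]
orientation: [-1.21, 1.211, -1.199]
force: [-1.0, -0.0, 3.1]
finger_gap: 0.014
```

```bash
python3 -m inch '[{"dx":0,"dy":-0.025,"dz":0,"spin":0},{"dx":0,"dy":-0.055,"dz":0,"spin":0},{"dx":0,"dy":-0.09,"dz":0,"spin":0},{"dx":0,"dy":-0.12,"dz":0,"spin":0},{"dx":0,"dy":-0.12,"dz":0,"spin":0}]'
python3 - <<'E'
from h import *
s,p,M=st();print(p,s['time_s'],s['finger_gap'],s['force'])
snap('wrist','wrist4');snap('side','side4');crop('side4',190,130,370,335,'c6')
E
```

```text
time_s: 3.28
tool_pos: [0.4935, -0.2051, 0.207]
orientation: [-1.208, 1.202, -1.208]
force: [0.9, -0.3, 1.3]
finger_gap: 0.0141
[ 0.49348238 -0.20513348  0.20698647] 3.2833 0.014098103222852017 [ 0.89012892 -0.32066882  1.3000007 ]
c6 scale 2.926829268292683
```

View pics/wrist4.png

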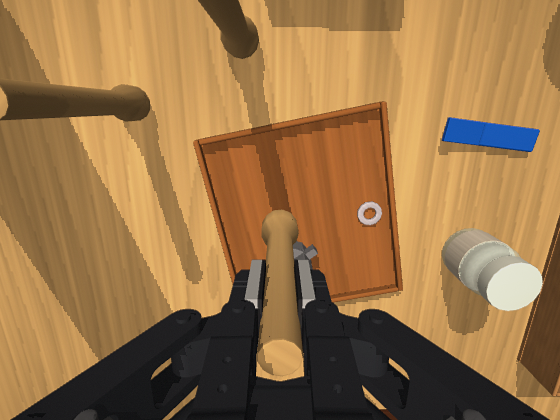

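View pics/c6.png

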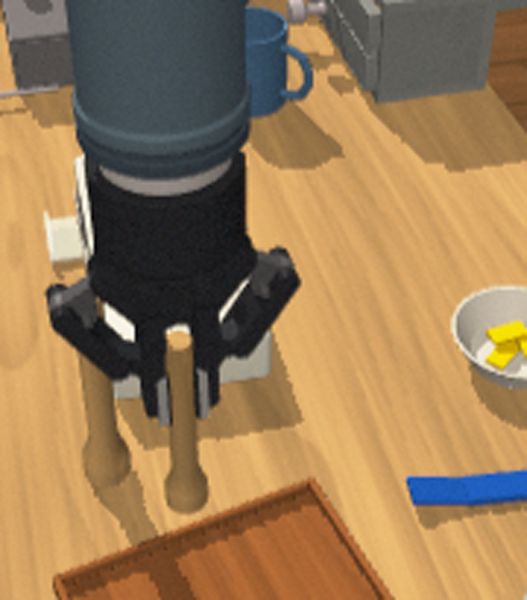

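```bash
python3 -m inch '[{"dx":-0.01,"dy":-0.005,"dz":0.035,"spin":0},{"dx":-0.02,"dy":-0.01,"dz":0.06,"spin":0},{"dx":-0.055,"dy":-0.01,"dz":0.06,"spin":0},{"dx":-0.09,"dy":-0.01,"dz":0.06,"spin":0},{"dx":-0.13,"dy":-0.01,"dz":0.06,"spin":0}]'
python3 - <<'E'
from h import *
s,p,M=st();print(p,s['time_s'],s['finger_gap'],s['force'])
snap('wrist','wrist5')
crop('wrist0',190,0,350,200,'c7')
E
```

```text
time_s: 3.8
tool_pos: [0.5496, -0.0726, 0.2096]
orientation: [-1.211, 1.214, -1.2]
force: [1.5, 0.3, -0.8]
finger_gap: 0.0145
[ 0.54963269 -0.07259831  0.20956211] 3.8 0.014478412157249522 [ 1.49979339  0.31045307 -0.78937108]
c7 scale 3.0
```

View pics/wrist5.png

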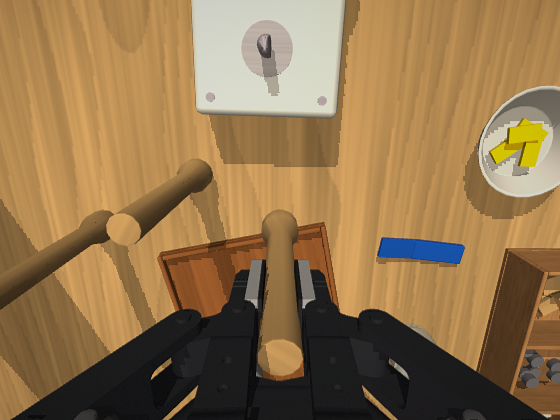

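View pics/c7.png

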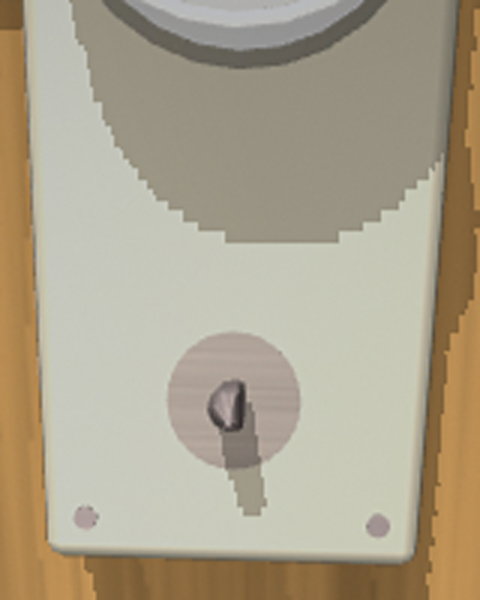

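```bash
python3 - <<'E'
from h import *
f=lambda a:np.round(a,4).tolist()
print('disc w0',f(onz('wrist0',(267.7,133.),.05)))
a=onz('wrist0',(218,172),.05);b=onz('wrist0',(315.7,174.7),.05);print(f(a),f(b),np.degrees(np.arctan2(*(b-a)[1::-1])),np.linalg.norm(b-a))
print('disc w5',f(onz('wrist5',(267,48),.05)))
print('disc scene',f(onz('scene0',(250+191/5-.4,180+158/5-.4),.05)),'side',f(onz('side0',(190+336/5.4545-.4,160+396/5.4545-.4),.05)))
print('hop rim side',f(onz('side0',(190+278/5.4545-.4,160+120/5.4545-.4),.093)))
print('studs scene',[f(onz('scene0',(250+x/5-.4,180+y/5-.4),.066)) for x,y in[(302,347),(374,315),(428,378),(361,425)]])
print('studs side',[f(onz('side0',(190+x/5.4545-.4,160+y/5.4545-.4),.063)) for x,y in[(231,149),(316,132),(246,200),(333,195)]])
s,p,M=st();print(p)
E
```

```text
disc w0 [0.5378, 0.0566, 0.05]
[0.4864, 0.0177, 0.05] [0.5866, 0.0149, 0.05] -1.6141499017884156 0.10021124979524823
disc w5 [0.5379, 0.0568, 0.05]
disc scene [0.5335, 0.0544, 0.05] side [0.5388, 0.054, 0.05]
hop rim side [0.5434, 0.2054, 0.093]
studs scene [[0.5599, 0.1862, 0.066], [0.5193, 0.1915, 0.066], [0.5192, 0.2344, 0.066], [0.5621, 0.2365, 0.066]]
studs side [[0.5227, 0.2298, 0.063], [0.5658, 0.2335, 0.063], [0.5228, 0.1868, 0.063], [0.5636, 0.1804, 0.063]]
[ 0.54852933 -0.06423127  0.20977287]
```

```bash
python3 -m inch '[{"dx":-0.035,"dy":0,"dz":0,"spin":0},{"dx":-0.075,"dy":0,"dz":0,"spin":0},{"dx":-0.11,"dy":0,"dz":0,"spin":0},{"dx":-0.14,"dy":0,"dz":0,"spin":0},{"dx":-0.15,"dy":0,"dz":0,"spin":0}]'
python3 - <<'E'
from h import *
snap('wrist','wrist6')
s,p,M=st();print(p,M.round(3),go((.542,.2105,.21)))
E
```

```text
time_s: 4.27
tool_pos: [0.5458, 0.0898, 0.2096]
orientation: [-1.212, 1.215, -1.187]
force: [-0.0, -0.2, 0.4]
finger_gap: 0.0138
[0.5459792  0.08962952 0.20975011] [[ 0.011 -0.01   1.   ]
 [-1.     0.013  0.011]
 [-0.013 -1.    -0.01 ]] [-0.12089944  0.00138801 -0.00263972]
```

View pics/wrist6.png

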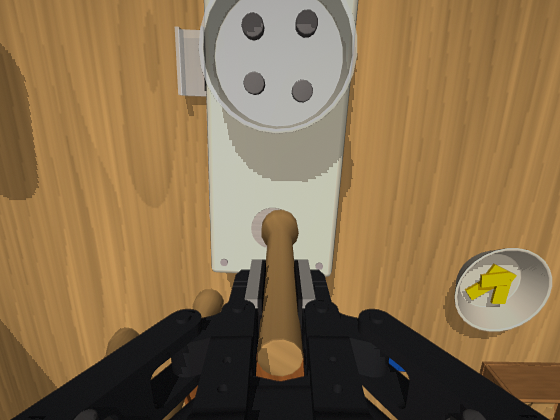

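```bash
python3 -m inch '[{"dx":-0.035,"dy":0,"dz":-0.002,"spin":0},{"dx":-0.07,"dy":0,"dz":-0.003,"spin":0},{"dx":-0.10,"dy":0,"dz":-0.003,"spin":0},{"dx":-0.121,"dy":0,"dz":-0.003,"spin":0},{"dx":-0.121,"dy":0,"dz":-0.003,"spin":0}]'
python3 - <<'E'
from h import *
print([onz('wrist6',q,.068).round(4) for q in [(253,20),(307,16),(254,78),(302,86)]])
s,p,M=st();print(p,M.round(3),go((.542,.2105,.16)))
snap('side','side6');crop('side6',170,100,330,220,'c8')
snap('wrist','wrist7')
E
```

```text
time_s: 4.73
tool_pos: [0.541, 0.2129, 0.21]
orientation: [-1.214, 1.214, -1.183]
force: [0.1, 0.2, -0.7]
finger_gap: 0.0141
[array([0.5221, 0.2372, 0.068 ]), array([0.5645, 0.2403, 0.068 ]), array([0.5223, 0.1949, 0.068 ]), array([0.5622, 0.1891, 0.068 ])]
[0.54102638 0.21290379 0.21000512] [[ 0.014 -0.012  1.   ]
 [-1.     0.014  0.014]
 [-0.014 -1.    -0.012]] [0.00312298 0.04995156 0.00152523]
c8 scale 5.0
```

View pics/c8.png

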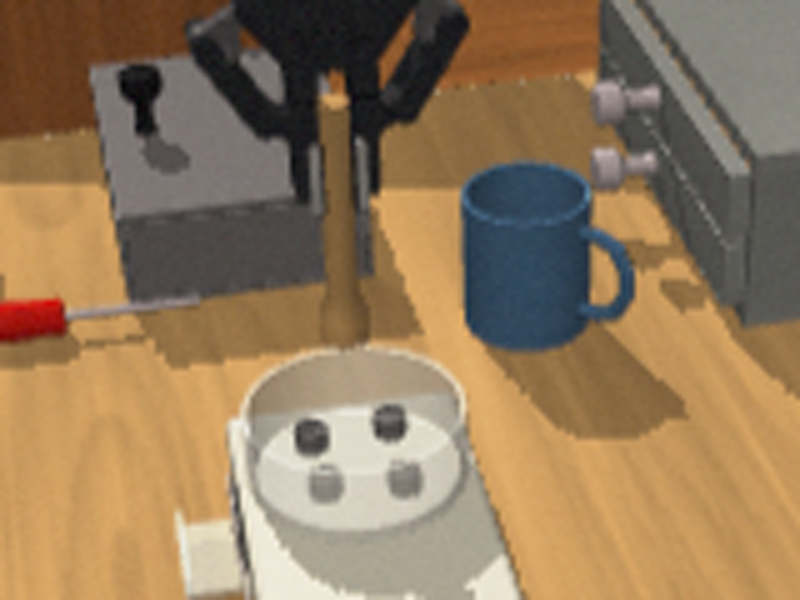

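View pics/wrist7.png

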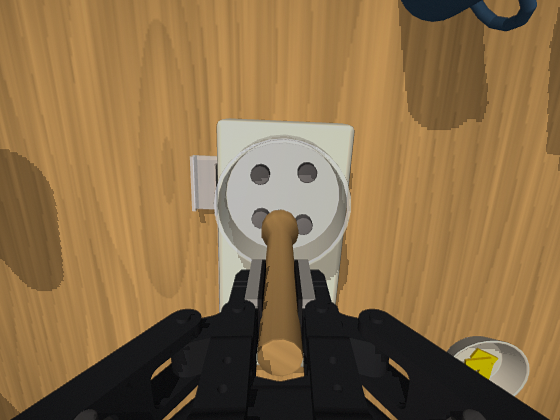

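```bash
python3 - <<'E'
from h import *
print('rim', onz('wrist7',(283,202),.093))
print('rim edges',[onz('wrist7',q,.093).round(4) for q in [(216,202),(350,200),(283,137),(283,268)]])
print('studs',[onz('wrist7',q,.068).round(4) for q in [(260,174),(307,173),(260,217),(304,225)]])
print('foot', onz('side6',(238.6,167.2),.136),onz('wrist7',(281,228),.149))
E
```

```text
rim [0.54283306 0.21665184 0.093     ]
rim edges [array([0.4859, 0.2157, 0.093 ]), array([0.5994, 0.2193, 0.093 ]), array([0.542 , 0.2704, 0.093 ]), array([0.5438, 0.1545, 0.093 ])]
studs [array([0.5217, 0.2356, 0.068 ]), array([0.5641, 0.2372, 0.068 ]), array([0.5215, 0.1946, 0.068 ]), array([0.5632, 0.1873, 0.068 ])]
foot [0.54134199 0.20758063 0.136     ] [0.54155366 0.21389225 0.149     ]
```

```bash
python3 -m inch '[{"dx":0,"dy":0.025,"dz":0.002,"spin":0},{"dx":0,"dy":0.045,"dz":0.002,"spin":0},{"dx":0,"dy":0.06,"dz":0.002,"spin":0},{"dx":0.001,"dy":0.072,"dz":0.002,"spin":0},{"dx":0.001,"dy":0.072,"dz":0.002,"spin":0}]'
python3 - <<'E'
from h import *
s,p,M=st();print(p,M.round(3),go((.5427,.213,.134)),s['force'])
snap('side','side7');crop('side7',170,100,330,220,'c9')
E
```

```text
time_s: 5.25
tool_pos: [0.5407, 0.207, 0.1346]
orientation: [-1.22, 1.22, -1.186]
force: [-0.8, -0.7, 0.1]
finger_gap: 0.0144
[0.54074277 0.20696858 0.13457174] [[ 0.01  -0.018  1.   ]
 [-1.     0.01   0.01 ]
 [-0.01  -1.    -0.018]] [-0.00600573  0.00059596  0.00202774] [-0.77759513 -0.66024699  0.11720824]
c9 scale 5.0
```

View pics/c9.png

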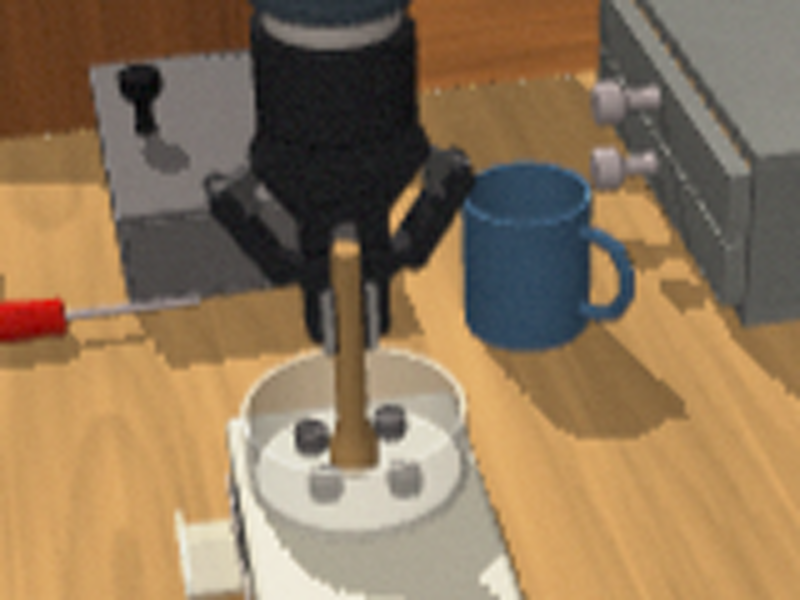

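```bash
python3 -m inch '[{"dx":-0.006,"dy":0,"dz":0.013,"spin":0},{"dx":-0.006,"dy":0,"dz":0.024,"spin":0},{"dx":-0.017,"dy":0,"dz":0.021,"spin":0},{"dx":-0.025,"dy":0,"dz":0.013,"spin":0},{"dx":-0.028,"dy":0,"dz":0.002,"spin":0}]'
python3 - <<'E'
from h import *
s,p,M=st();print(p-[.5427,.213,0],M.round(3),s['force'],s['finger_gap'])
snap('side','side8');crop('side8',170,100,330,220,'c10')
E
```

```text
time_s: 5.72
tool_pos: [0.5431, 0.2361, 0.1369]
orientation: [-1.217, 1.219, -1.187]
force: [0.5, 0.4, -0.7]
finger_gap: 0.0145
[0.00036342 0.02308284 0.13690468] [[ 0.009 -0.015  1.   ]
 [-1.     0.011  0.01 ]
 [-0.011 -1.    -0.015]] [ 0.52003042  0.43220852 -0.65230813] 0.01449438924481718
c10 scale 5.0
```

View pics/c10.png

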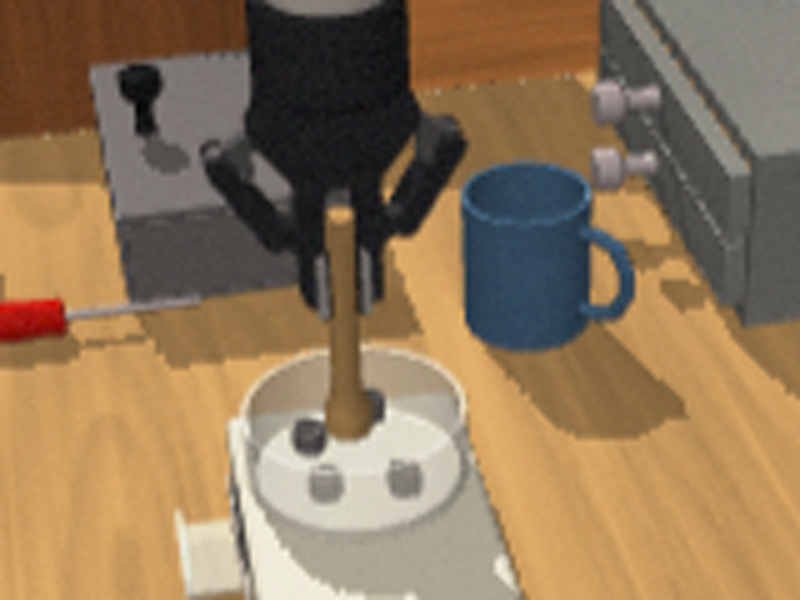

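```bash
python3 -m inch '[{"dx":0.003,"dy":0.001,"dz":-0.011,"spin":0},{"dx":0.012,"dy":0.001,"dz":-0.020,"spin":0},{"dx":0.023,"dy":0.001,"dz":-0.024,"spin":0},{"dx":0.034,"dy":0.001,"dz":-0.020,"spin":0},{"dx":0.043,"dy":0.001,"dz":-0.011,"spin":0}]'
python3 - <<'E'
from h import *
s,p,M=st();print(p-[.5427,.213,0],s['force'],s['finger_gap'])
E
```

```text
time_s: 6.18
tool_pos: [0.5275, 0.193, 0.136]
orientation: [-1.222, 1.22, -1.183]
force: [-0.5, 0.4, -0.6]
finger_gap: 0.0141
[-0.0151693  -0.01999083  0.13597263] [-0.54471485  0.4322273  -0.60057501] 0.014112589098219499
```

```bash
python3 -m inch '[{"dx":0.004,"dy":0.001,"dz":0.013,"spin":0},{"dx":0.001,"dy":0.001,"dz":0.025,"spin":0},{"dx":-0.008,"dy":0.001,"dz":0.035,"spin":0},{"dx":-0.02,"dy":0.001,"dz":0.039,"spin":0},{"dx":-0.032,"dy":0.001,"dz":0.035,"spin":0}]'
python3 - <<'E'
from h import *
s,p,M=st();print(p-[.5427,.213,0],s['force'],s['finger_gap'])
snap('side','side9');crop('side9',170,100,330,220,'c11')
E
```

```text
time_s: 6.6
tool_pos: [0.5641, 0.2258, 0.134]
orientation: [-1.22, 1.221, -1.184]
force: [0.5, -0.5, -0.4]
finger_gap: 0.0139
[0.02136963 0.01275142 0.13402365] [ 0.46932563 -0.48979723 -0.3677156 ] 0.013944283973194829
c11 scale 5.0
```

View pics/c11.png

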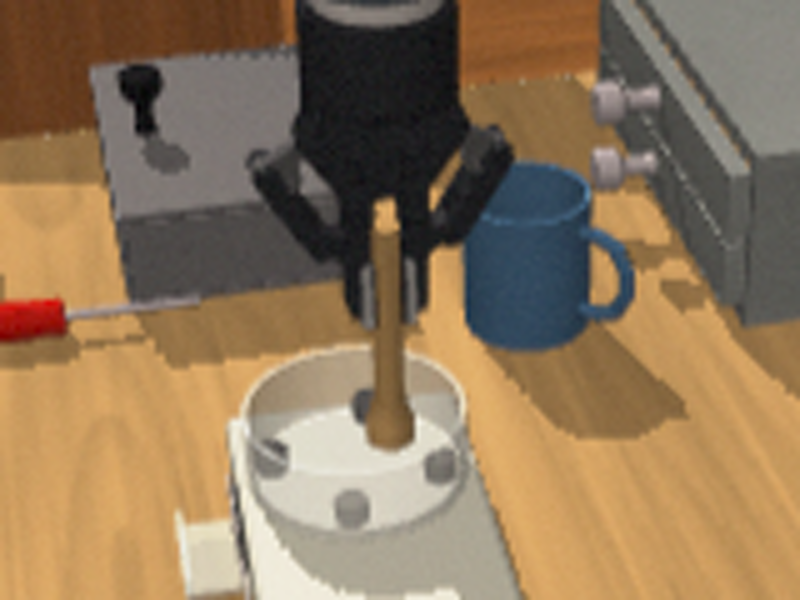

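```bash
python3 -m inch '[{"dx":-0.003,"dy":0,"dz":0.005,"spin":0},{"dx":-0.011,"dy":0,"dz":-0.002,"spin":0},{"dx":-0.016,"dy":0,"dz":-0.013,"spin":0},{"dx":-0.017,"dy":0,"dz":-0.026,"spin":0},{"dx":-0.012,"dy":0,"dz":-0.037,"spin":0}]'
python3 - <<'E'
from h import *
s,p,M=st();print(p-[.5427,.213,0],s['force'],s['finger_gap'])
E
```

```text
time_s: 7.07
tool_pos: [0.5227, 0.2409, 0.1349]
orientation: [-1.223, 1.221, -1.179]
force: [-0.3, 0.1, -1.5]
finger_gap: 0.0144
[-0.02002775  0.02793012  0.13486038] [-0.27666056  0.13192947 -1.50991159] 0.014409923080352587
```

```bash
python3 -m inch '[{"dx":0.012,"dy":0,"dz":-0.006,"spin":0},{"dx":0.025,"dy":0,"dz":-0.009,"spin":0},{"dx":0.038,"dy":0,"dz":-0.006,"spin":0},{"dx":0.048,"dy":0,"dz":0.003,"spin":0},{"dx":0.054,"dy":0,"dz":0.014,"spin":0}]'
python3 - <<'E'
from h import *
s,p,M=st();print(p-[.5427,.213,0],s['force'],s['finger_gap'])
snap('side','side10');crop('side10',170,100,330,220,'c12')
E
```

```text
time_s: 7.48
tool_pos: [0.5362, 0.1878, 0.1342]
orientation: [-1.222, 1.224, -1.177]
force: [-1.1, 5.1, -0.5]
finger_gap: 0.0141
[-0.0064688  -0.02516154  0.13422183] [-1.11039489  5.14674476 -0.47638111] 0.014058444442985969
c12 scale 5.0
```

View pics/c12.png

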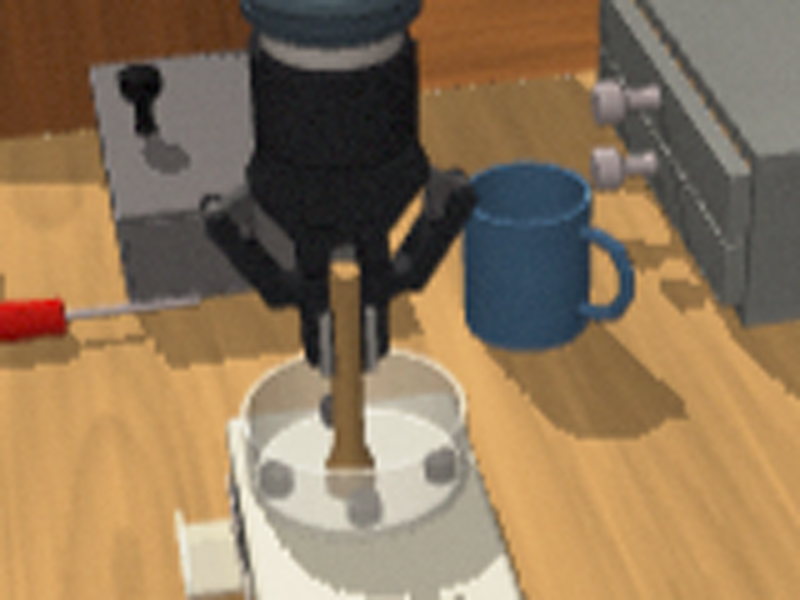

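```bash
python3 -m inch '[{"dx":-0.012,"dy":0,"dz":0.003,"spin":0},{"dx":-0.023,"dy":-0.005,"dz":0.006,"spin":0},{"dx":-0.023,"dy":-0.03,"dz":0.006,"spin":0},{"dx":-0.023,"dy":-0.065,"dz":0.006,"spin":0},{"dx":-0.023,"dy":-0.085,"dz":0.006,"spin":0}]'
python3 - <<'E'
from h import *
s,p,M=st();print(p-[.5427,.213,0],s['force'],s['finger_gap'],s['time_s'])
snap('wrist','wrist11');snap('side','side11');snap('scene','scene11');crop('scene11',260,150,400,290,'c13');crop('side11',170,100,330,220,'c14')
E
```

```text
time_s: 7.95
tool_pos: [0.5477, 0.2105, 0.2221]
orientation: [-1.219, 1.22, -1.179]
force: [0.7, -0.1, -0.2]
finger_gap: 0.0141
[ 0.00496709 -0.00247255  0.22213135] [ 0.68857285 -0.07773304 -0.18017428] 0.014114322623011806 7.95
c13 scale 4.285714285714286
c14 scale 5.0
```

View pics/c13.png

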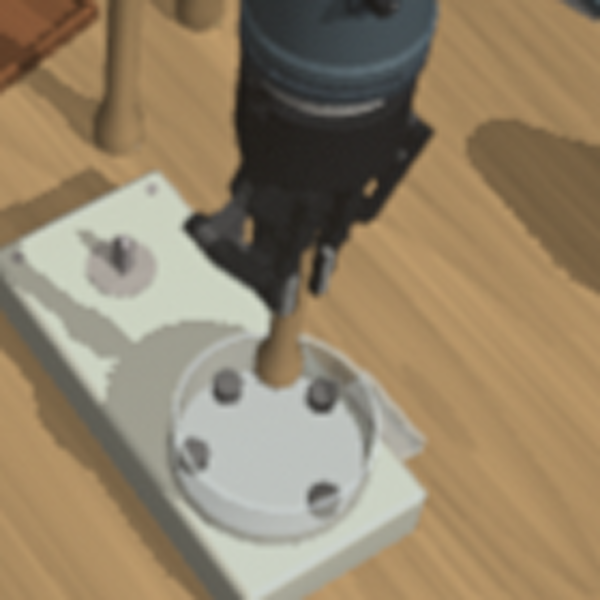

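View pics/c14.png

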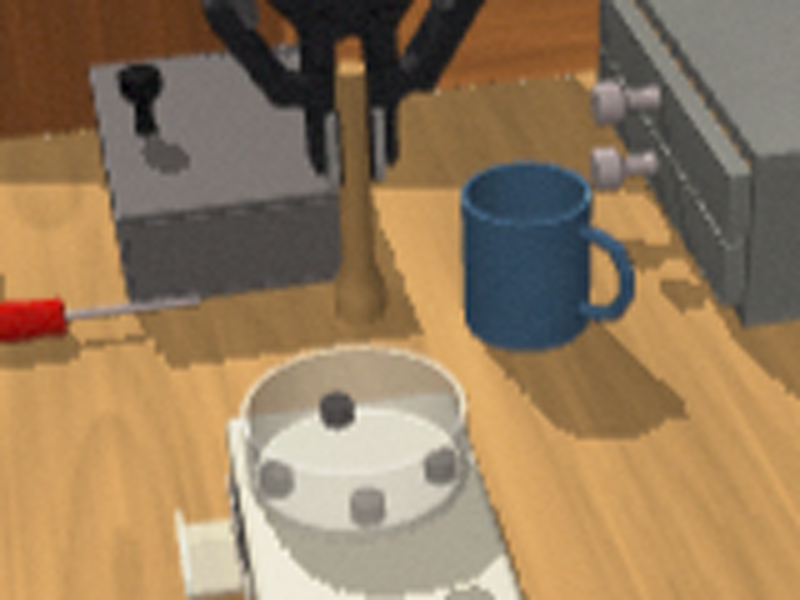

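View pics/wrist11.png

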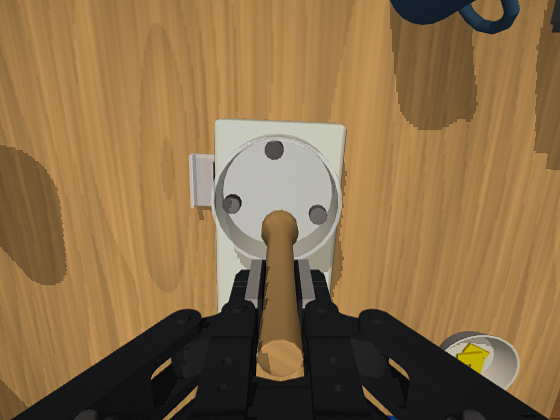

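```bash
python3 - <<'E'
from h import *
print('wrist',[onz('wrist11',q,.068).round(4) for q in [(274,150),(232,203),(318,214)]])
print('side',[onz('side11',(170+x/5-.4,100+y/5-.4),.064).round(4) for x,y in[(337,408),(275,478),(367,505),(440,465)]])
E
```

```text
wrist [array([0.5392, 0.2557, 0.068 ]), array([0.4988, 0.2042, 0.068 ]), array([0.5828, 0.1946, 0.068 ])]
side [array([0.5402, 0.2513, 0.064 ]), array([0.498 , 0.1966, 0.064 ]), array([0.5401, 0.162 , 0.064 ]), array([0.5834, 0.1863, 0.064 ])]
```

```bash
python3 -m inch '[{"dx":0.035,"dy":0,"dz":0,"spin":0},{"dx":0.075,"dy":0,"dz":0,"spin":0},{"dx":0.115,"dy":0,"dz":0,"spin":0},{"dx":0.155,"dy":0,"dz":0,"spin":0},{"dx":0.195,"dy":0,"dz":0,"spin":0}]'; python3 -m inch '[{"dx":0.04,"dy":0,"dz":0,"spin":0},{"dx":0.08,"dy":0,"dz":0,"spin":0},{"dx":0.115,"dy":0,"dz":0,"spin":0},{"dx":0.145,"dy":0,"dz":-0.015,"spin":0},{"dx":0.175,"dy":0,"dz":-0.04,"spin":0}]'
python3 - <<'E'
from h import *
s,p,M=st();print(p,M.round(3),go((.49,-.204,.2)),s['finger_gap'])
E
```

```text
time_s: 8.52
tool_pos: [0.5496, 0.0148, 0.2168]
orientation: [-1.22, 1.22, -1.177]
force: [0.2, -0.4, -0.7]
finger_gap: 0.0142
time_s: 8.93
tool_pos: [0.5125, -0.1619, 0.2128]
orientation: [-1.22, 1.222, -1.175]
force: [-0.5, -0.7, -0.4]
finger_gap: 0.0142
[ 0.51252219 -0.16191372  0.21278156] [[ 0.015 -0.022  1.   ]
 [-1.     0.016  0.016]
 [-0.017 -1.    -0.022]] [ 0.04194429  0.01258315 -0.02289571] 0.014172731572755634
```

```bash
python3 -m inch '[{"dx":0.025,"dy":0.01,"dz":-0.014,"spin":0},{"dx":0.04,"dy":0.02,"dz":-0.022,"spin":0},{"dx":0.041,"dy":0.04,"dz":-0.022,"spin":0},{"dx":0.041,"dy":0.06,"dz":-0.022,"spin":0},{"dx":0.041,"dy":0.06,"dz":-0.022,"spin":0}]'
python3 - <<'E'
from h import *
s,p,M=st();print(p,M.round(3),go((.49,-.203,.082)),s['finger_gap'])
snap('side','side12');crop('side12',190,200,370,400,'c15')
E
```

```text
time_s: 9.35
tool_pos: [0.4868, -0.2002, 0.1475]
orientation: [-1.222, 1.231, -1.167]
force: [-0.3, -0.1, -1.0]
finger_gap: 0.0147
[ 0.48679131 -0.20022342  0.14754722] [[ 0.014 -0.031  0.999]
 [-1.     0.022  0.015]
 [-0.023 -0.999 -0.03 ]] [0.00430099 0.06534085 0.0051495 ] 0.014680151716838655
c15 scale 3.0
```

View pics/c15.png

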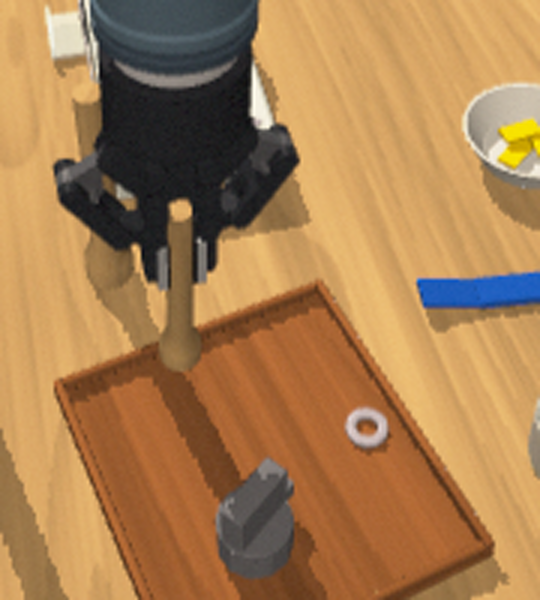

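```bash
python3 -m inch '[{"dx":0.004,"dy":0.015,"dz":0.005,"spin":0},{"dx":0.004,"dy":0.03,"dz":0.005,"spin":0},{"dx":0.004,"dy":0.045,"dz":0.005,"spin":0},{"dx":0.004,"dy":0.055,"dz":0.005,"spin":0},{"dx":0.004,"dy":0.055,"dz":0.005,"spin":0}]'
python3 - <<'E'
from h import *
s,p,M=st();print(p,M.round(3),go((.49,-.203,.081)),s['force'])
E
```

```text
time_s: 9.82
tool_pos: [0.4906, -0.2021, 0.0928]
orientation: [-1.223, 1.231, -1.165]
force: [-1.4, 0.4, -0.5]
finger_gap: 0.014
[ 0.49059655 -0.20206341  0.09281045] [[ 0.016 -0.032  0.999]
 [-1.     0.023  0.017]
 [-0.023 -0.999 -0.031]] [ 0.00120097  0.01179908 -0.00024303] [-1.4182235   0.36834202 -0.54413463]
```

```bash
python3 -m inch '[{"dx":0.001,"dy":0.005,"dz":0,"spin":0},{"dx":0.001,"dy":0.009,"dz":0,"spin":0},{"dx":0.001,"dy":0.0115,"dz":0,"spin":0},{"dx":0.001,"dy":0.0115,"dz":0,"spin":0},{"dx":0.001,"dy":0.0115,"dz":0,"spin":0}]'
python3 - <<'E'
from h import *
s,p,M=st();print(p,M.round(3),s['force'],s['finger_gap'])
E
```

```text
time_s: 10.23
tool_pos: [0.4904, -0.2029, 0.0816]
orientation: [-1.223, 1.23, -1.165]
force: [-0.1, -0.4, -0.4]
finger_gap: 0.0142
[ 0.49039675 -0.20288735  0.08158513] [[ 0.016 -0.031  0.999]
 [-1.     0.022  0.017]
 [-0.023 -0.999 -0.031]] [-0.14867721 -0.44330095 -0.41946256] 0.014220592112299224
```

```bash
python3 -m inch '[{"dx":0,"dy":0.001,"dz":0,"spin":0},{"dx":0,"dy":0.001,"dz":0,"spin":0},{"dx":0,"dy":0.001,"dz":0,"spin":0}]';python3 -m inch '[{"dx":0,"dy":0.001,"dz":0,"spin":0},{"dx":0,"dy":0.001,"dz":0,"spin":0},{"dx":0,"dy":0.001,"dz":0,"spin":0}]'
python3 - <<'E'
from h import *
snap('side','side13');crop('side13',210,200,330,350,'c16')
snap('scene','scene13');crop('scene13',180,90,330,200,'c17')
E
```

```text
time_s: 10.48
tool_pos: [0.4905, -0.203, 0.0808]
orientation: [-1.223, 1.23, -1.166]
force: [1.0, -0.7, -0.1]
finger_gap: 0.0147
time_s: 10.73
tool_pos: [0.4906, -0.2031, 0.0807]
orientation: [-1.223, 1.229, -1.166]
force: [-1.4, 0.0, 6.2]
finger_gap: 0.0142
c16 scale 4.0
c17 scale 5.333333333333333
```

View pics/c16.png

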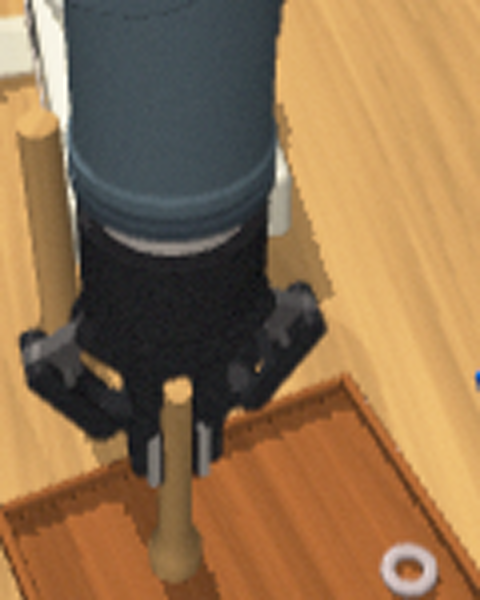

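View pics/c17.png

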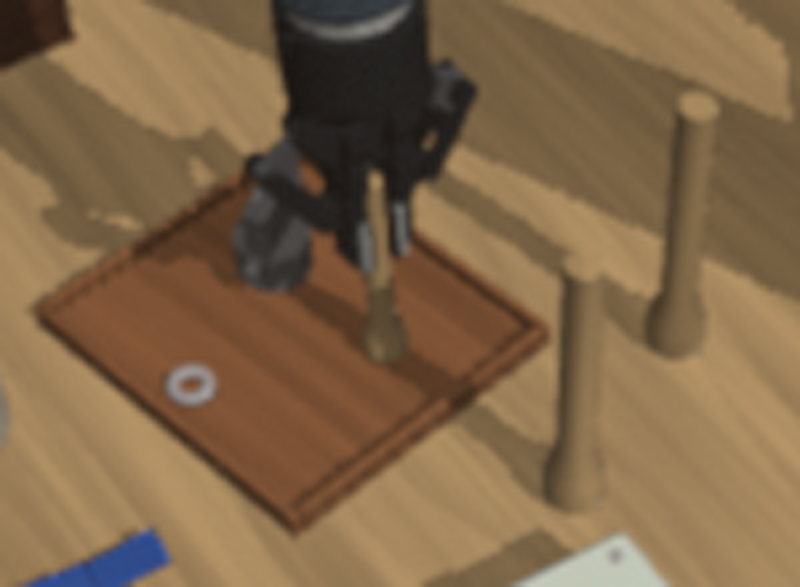

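```bash
python3 -m inch '[{"dx":0,"dy":0,"dz":0,"spin":0},{"dx":0,"dy":0,"dz":0,"spin":0},{"dx":0,"dy":0,"dz":0,"spin":0},{"dx":0,"dy":0,"dz":0,"spin":0},{"dx":0,"dy":0,"dz":0,"spin":0}]' 60
python3 - <<'E'
from h import *
s,p,M=st();print(p,M.round(3),s['force'],s['finger_gap'])
snap('side','side14');crop('side14',210,200,330,350,'c18')
E
```

```text
time_s: 11.25
tool_pos: [0.4905, -0.2031, 0.0805]
orientation: [-1.223, 1.23, -1.166]
force: [0.9, -0.2, -0.8]
finger_gap: 0.051
[ 0.49054363 -0.2030972   0.08053466] [[ 0.016 -0.03   0.999]
 [-1.     0.022  0.017]
 [-0.022 -0.999 -0.03 ]] [ 0.88456708 -0.15249319 -0.81039989] 0.05098751605404893
c18 scale 4.0
```

View pics/c18.png

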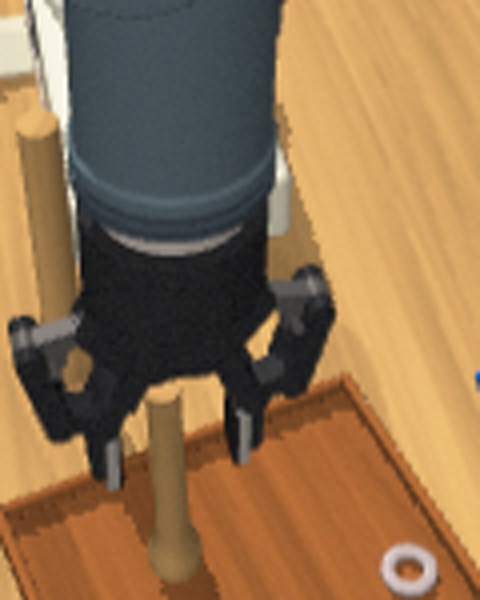

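```bash
python3 -m inch '[{"dx":0,"dy":-0.03,"dz":-0.001,"spin":0},{"dx":0,"dy":-0.065,"dz":-0.002,"spin":0},{"dx":0.001,"dy":-0.1,"dz":-0.003,"spin":0},{"dx":0.001,"dy":-0.125,"dz":-0.004,"spin":0},{"dx":0.001,"dy":-0.125,"dz":-0.004,"spin":0}]'
python3 - <<'E'
from h import *
s,p,M=st();print(p,M.round(3),s['joint_positions'],go((.508,-.293,.18)))
snap('side','side15');crop('side15',210,200,330,350,'c19')
E
```

```text
time_s: 11.72
tool_pos: [0.4931, -0.2088, 0.2115]
orientation: [-1.221, 1.22, -1.175]
force: [0.4, -0.7, 0.6]
finger_gap: 0.0512
[ 0.49307486 -0.20880022  0.21153492] [[ 0.016 -0.022  1.   ]
 [-1.     0.016  0.017]
 [-0.016 -1.    -0.021]] [-6.09272379e-01  2.63332287e-01  1.57860558e+00  4.15300233e-04
  1.32641430e+00 -6.25866408e-01] [0.08492578 0.0298825  0.01419371]
c19 scale 4.0
```

View pics/c19.png

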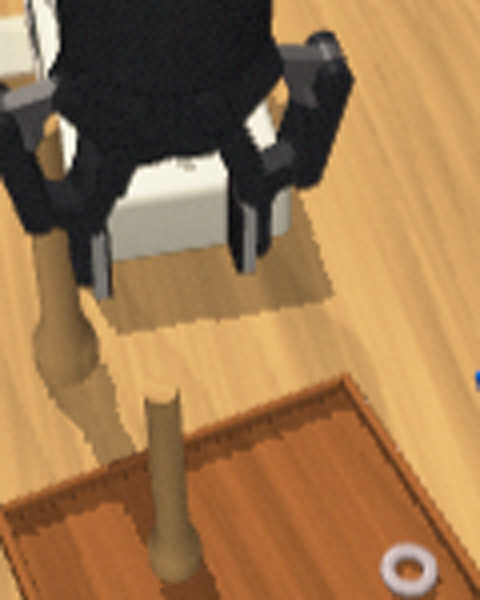

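```bash
python3 -m inch '[{"dx":0.025,"dy":0,"dz":0.004,"spin":7},{"dx":0.05,"dy":0,"dz":0.008,"spin":14},{"dx":0.07,"dy":0,"dz":0.012,"spin":21},{"dx":0.085,"dy":0,"dz":0.014,"spin":28},{"dx":0.085,"dy":0,"dz":0.014,"spin":35}]'
python3 - <<'E'
from h import *
s,p,M=st();print(p,M.round(3),'yaw z',np.degrees(np.arctan2(M[1,2],M[0,2])),s['joint_positions'][[0,5]])
E
```

```text
time_s: 12.18
tool_pos: [0.507, -0.2953, 0.2045]
orientation: [-0.877, 1.669, -1.615]
force: [0.0, -0.2, -0.5]
finger_gap: 0.051
[ 0.50695081 -0.29534932  0.20453689] [[-0.567 -0.027  0.823]
 [-0.824  0.018 -0.566]
 [ 0.    -0.999 -0.033]] yaw z -34.52713440563165 [-0.71525552 -0.11177974]
```

```bash
python3 -m inch '[{"dx":0,"dy":0.01,"dz":0,"spin":7},{"dx":0,"dy":0.02,"dz":0,"spin":14},{"dx":0,"dy":0.025,"dz":0,"spin":17.7},{"dx":0,"dy":0.025,"dz":0,"spin":17.7}]'
python3 - <<'E'
from h import *
s,p,M=st();print(p,M.round(3),'yaw z',np.degrees(np.arctan2(M[1,2],M[0,2])),s['joint_positions'][[0,5]])
snap('wrist','wrist16')
E
```

```text
time_s: 12.52
tool_pos: [0.5048, -0.2938, 0.1762]
orientation: [-0.653, 1.881, -1.82]
force: [-0.2, -0.3, -0.8]
finger_gap: 0.0511
[ 0.50478146 -0.29377389  0.17622694] [[-0.792 -0.031  0.61 ]
 [-0.611  0.022 -0.792]
 [ 0.011 -0.999 -0.037]] yaw z -52.38268655106312 [-0.71565847  0.19948249]
```

View pics/wrist16.png

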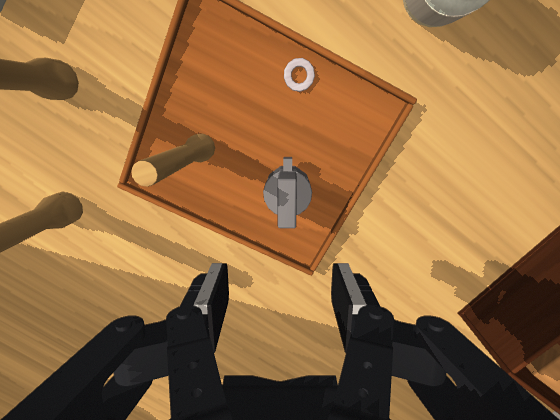

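```bash
python3 - <<'E'
from h import *
crop('wrist16',247,145,337,235,'c20')
E
```

```text
c20 scale 6.666666666666667
```

View pics/c20.png

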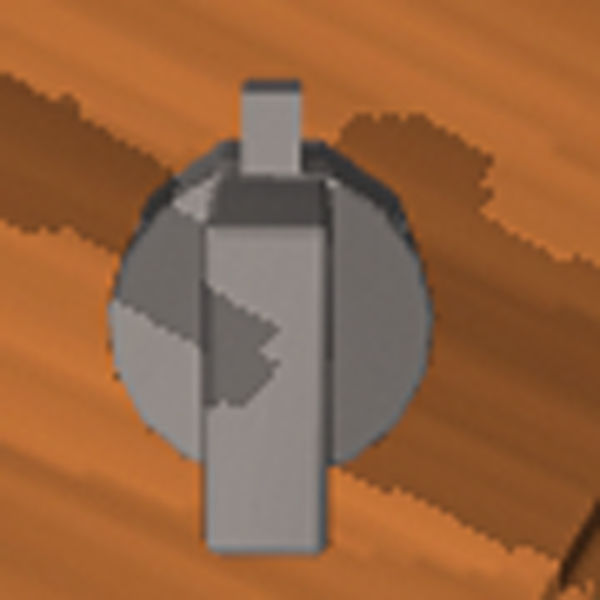

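```bash
python3 - <<'E'
from h import *
k=600/90
P=[(247+x/k-.43,145+y/k-.43) for x,y in [(205,225),(325,225),(327,551),(207,551)]]
cs=[onz('wrist16',q,.064) for q in P]; d=cs[0]+cs[1]-cs[2]-cs[3]; c=sum(cs)/4
print(c,'yaw',np.degrees(np.arctan2(d[1],d[0])),[np.linalg.norm(cs[i]-cs[(i+1)%4]).round(4) for i in range(4)])
c2=lambda x,y:(240+x/8-.44,85+y/8-.44)
print('tri',tri([('wrist16',tuple(np.mean(P,0))),('wrist2',c2(405,321))]))
w=onz('wrist16',(247+270/k-.43,145+318/k-.43),.032);print('skirt',w)
s,p,M=st();print(p,go((c[0],c[1],.1)))
E
```

```text
[ 0.50867079 -0.29316045  0.064     ] yaw 38.33132896022815 [np.float64(0.0146), np.float64(0.0425), np.float64(0.0154), np.float64(0.0426)]
tri (array([ 0.50848605, -0.2932519 ,  0.06154309]), [7.110986441077388e-06, 7.110986441021623e-06])
skirt [ 0.50939107 -0.29265388  0.032     ]
[ 0.50523614 -0.29408588  0.1772922 ] [-0.00410831  0.07715573  0.00410531]
```

```bash
python3 -m inch '[{"dx":-0.002,"dy":0.025,"dz":0.002,"spin":-0.5},{"dx":-0.004,"dy":0.05,"dz":0.004,"spin":-0.5},{"dx":-0.004,"dy":0.075,"dz":0.004,"spin":-0.5},{"dx":-0.004,"dy":0.085,"dz":0.004,"spin":-0.5},{"dx":-0.004,"dy":0.085,"dz":0.004,"spin":-0.5},{"dx":-0.004,"dy":0.085,"dz":0.004,"spin":-0.5}]' | tail -3;  python3 -m inch '[{"dx":-0.002,"dy":0.025,"dz":0.002,"spin":-0.5},{"dx":-0.004,"dy":0.05,"dz":0.004,"spin":-0.5},{"dx":-0.004,"dy":0.075,"dz":0.004,"spin":-0.5},{"dx":-0.004,"dy":0.085,"dz":0.004,"spin":-0.5},{"dx":-0.004,"dy":0.085,"dz":0.004,"spin":-0.5}]'
python3 - <<'E'
from h import *
s,p,M=st();print(p,M.round(3),'yaw z',np.degrees(np.arctan2(M[1,2],M[0,2])),go((.5088,-.293,.037)))
snap('wrist','wrist17')
E
```

```text
time_s: 12.98
tool_pos: [0.5066, -0.2915, 0.0894]
orientation: [-0.666, 1.876, -1.808]
force: [-0.6, -0.1, -0.1]
finger_gap: 0.0513
[ 0.50662832 -0.29146743  0.08936935] [[-0.783 -0.035  0.621]
 [-0.622  0.025 -0.783]
 [ 0.011 -0.999 -0.041]] yaw z -51.55586238426427 [-0.0013487   0.05220707  0.00471347]invalid input
```

View pics/wrist17.png

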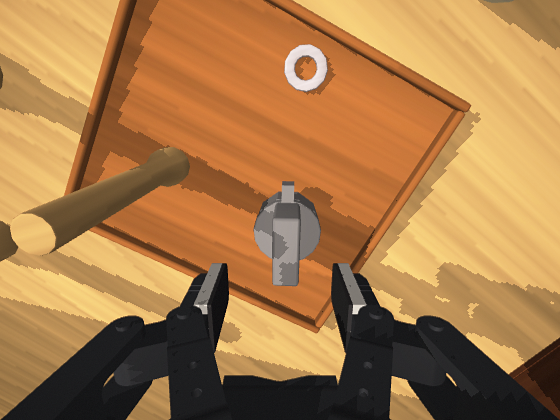

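```bash
python3 -m inch '[{"dx":-0.001,"dy":0.015,"dz":0.004,"spin":0},{"dx":-0.001,"dy":0.03,"dz":0.005,"spin":0},{"dx":-0.001,"dy":0.042,"dz":0.005,"spin":0},{"dx":-0.001,"dy":0.05,"dz":0.005,"spin":0},{"dx":-0.001,"dy":0.05,"dz":0.005,"spin":0}]'
python3 - <<'E'
from h import *
s,p,M=st();print(p,M.round(3),'yaw z',np.degrees(np.arctan2(M[1,2],M[0,2])),go((.5088,-.293,.037)))
snap('wrist','wrist18');snap('side','side18');crop('side18',210,260,330,410,'c21')
E
```

```text
time_s: 13.45
tool_pos: [0.5099, -0.2945, 0.041]
orientation: [-0.665, 1.874, -1.809]
force: [0.2, -1.1, 0.0]
finger_gap: 0.0513
[ 0.50986472 -0.29447579  0.0409983 ] [[-0.783 -0.033  0.621]
 [-0.622  0.023 -0.783]
 [ 0.011 -0.999 -0.039]] yaw z -51.55023228549189 [-0.0001284   0.00406448 -0.00166176]
c21 scale 4.0
```

View pics/wrist18.png

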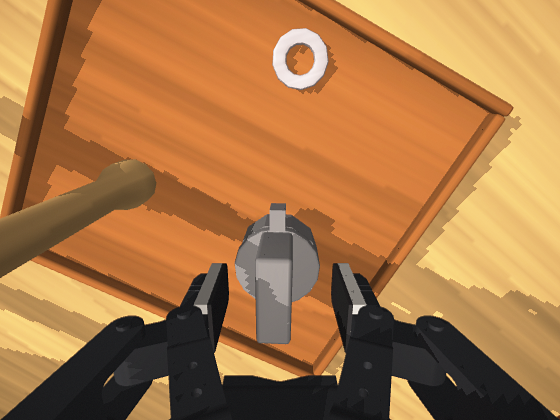

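View pics/c21.png

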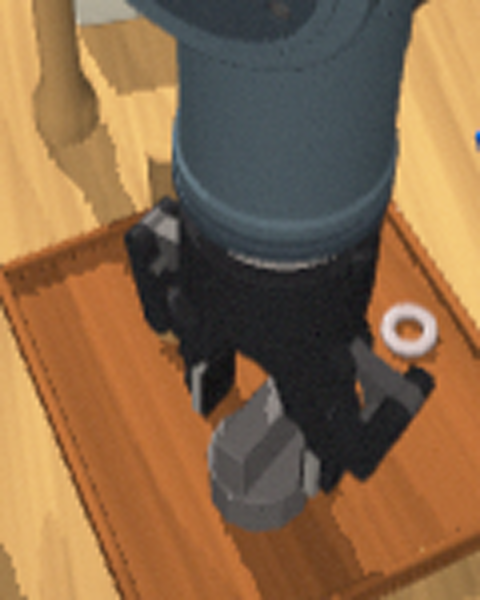

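```bash
python3 -m inch '[{"dx":0,"dy":0.002,"dz":-0.002,"spin":0},{"dx":0,"dy":0.003,"dz":-0.002,"spin":0},{"dx":0,"dy":0.003,"dz":-0.002,"spin":0},{"dx":0,"dy":0.003,"dz":-0.002,"spin":0},{"dx":0,"dy":0.003,"dz":-0.002,"spin":0}]' 5 60;python3 -m inch '[{"dx":0,"dy":0,"dz":0,"spin":0},{"dx":0,"dy":0,"dz":0,"spin":0},{"dx":0,"dy":0,"dz":0,"spin":0}]'
python3 - <<'E'
from h import *
s,p,M=st();print(p,M.round(3),'yaw z',np.degrees(np.arctan2(M[1,2],M[0,2])),s['force'],s['finger_gap'])
snap('wrist','wrist19')
E
```

```text
time_s: 13.97
tool_pos: [0.5095, -0.2936, 0.0402]
orientation: [-0.663, 1.871, -1.812]
force: [-0.5, 1.3, 5.5]
finger_gap: 0.0152
time_s: 14.22
tool_pos: [0.5097, -0.2937, 0.0402]
orientation: [-0.663, 1.87, -1.812]
force: [-0.5, -0.2, 2.0]
finger_gap: 0.0147
[ 0.5096602  -0.293735    0.04020251] [[-0.783 -0.03   0.621]
 [-0.622  0.021 -0.783]
 [ 0.01  -0.999 -0.035]] yaw z -51.55373080912244 [-0.53892807 -0.20439139  2.04239643] 0.01470564575810178
```

View pics/wrist19.png

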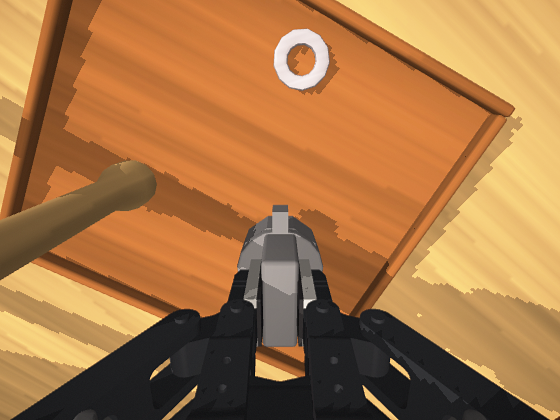

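```bash
python3 -m inch '[{"dx":0,"dy":-0.025,"dz":0,"spin":0},{"dx":0,"dy":-0.06,"dz":0,"spin":0},{"dx":0,"dy":-0.095,"dz":0,"spin":0},{"dx":0,"dy":-0.13,"dz":0,"spin":0},{"dx":0,"dy":-0.16,"dz":0,"spin":0}]'
python3 - <<'E'
from h import *
s,p,M=st();print(p,M.round(3),'yaw z',np.degrees(np.arctan2(M[1,2],M[0,2])),s['force'],s['finger_gap'])
print(go((.57,-.2,.205)),go((.55,0.03,.205)))
E
```

```text
time_s: 14.68
tool_pos: [0.5146, -0.2972, 0.2022]
orientation: [-0.663, 1.869, -1.812]
force: [0.3, -0.9, -0.3]
finger_gap: 0.0153
[ 0.5146016  -0.2971912   0.20215402] [[-0.783 -0.029  0.621]
 [-0.622  0.021 -0.783]
 [ 0.01  -0.999 -0.034]] yaw z -51.55062819750049 [ 0.25705817 -0.88058604 -0.32906097] 0.015314887910228522
[-0.10380188 -0.00245749 -0.04174137] [-0.23121847  0.00288875 -0.23418988]
```

```bash
python3 -m inch '[{"dx":-0.035,"dy":0,"dz":-0.014,"spin":7},{"dx":-0.07,"dy":0,"dz":-0.028,"spin":14},{"dx":-0.104,"dy":0,"dz":-0.042,"spin":21},{"dx":-0.123,"dy":0,"dz":-0.073,"spin":28},{"dx":-0.143,"dy":0,"dz":-0.104,"spin":35}]'
python3 - <<'E'
from h import *
s,p,M=st();print(p,M.round(3),'yaw z',np.degrees(np.arctan2(M[1,2],M[0,2])),s['force'],s['finger_gap'])
print(go((.54,0.055,.175)))
E
```

```text
time_s: 15.1
tool_pos: [0.5622, -0.1254, 0.2034]
orientation: [-0.092, 2.232, -2.184]
force: [0.2, 1.0, -1.0]
finger_gap: 0.0151
[ 0.56220641 -0.12537011  0.20341352] [[-0.998 -0.03   0.054]
 [-0.054  0.021 -0.998]
 [ 0.029 -0.999 -0.023]] yaw z -86.91711203192352 [ 0.20533957  0.99029895 -1.02601672] 0.015059336621857876
[ 0.01152652  0.03288932 -0.18060803]
```

```bash
python3 -m inch '[{"dx":0.003,"dy":0.005,"dz":-0.04,"spin":2},{"dx":0.006,"dy":0.01,"dz":-0.08,"spin":4.8},{"dx":0.01,"dy":0.02,"dz":-0.12,"spin":4.8},{"dx":0.012,"dy":0.03,"dz":-0.16,"spin":4.8},{"dx":0.012,"dy":0.033,"dz":-0.18,"spin":4.8}]';python3 -m inch '[{"dx":0,"dy":0,"dz":0,"spin":0},{"dx":0,"dy":0,"dz":0,"spin":0}]'
python3 - <<'E'
from h import *
s,p,M=st();print(p,M.round(3),'yaw z',np.degrees(np.arctan2(M[1,2],M[0,2])),s['force'],s['finger_gap'])
print(go((.5378,0.0567,.135)))
snap('wrist','wrist20');snap('side','side20');snap('scene','scene20');crop('side20',190,160,310,250,'c22');crop('scene20',240,150,360,240,'c23')
E
```

```text
time_s: 15.52
tool_pos: [0.537, 0.0587, 0.1732]
orientation: [0.007, -2.215, 2.166]
force: [-0.0, -0.7, -1.1]
finger_gap: 0.0149
time_s: 15.68
tool_pos: [0.536, 0.0602, 0.1726]
orientation: [0.013, -2.216, 2.166]
force: [0.2, -0.7, -0.8]
finger_gap: 0.0149
[0.53601621 0.0601692  0.17255454] [[-0.999 -0.036 -0.025]
 [ 0.024  0.023 -0.999]
 [ 0.036 -0.999 -0.022]] yaw z -91.40882757323031 [ 0.20199769 -0.71464894 -0.83231126] 0.014930535983379813
[-0.00322862  0.03737604  0.00426237]
c22 scale 6.666666666666667
c23 scale 6.666666666666667
```

View pics/wrist20.png

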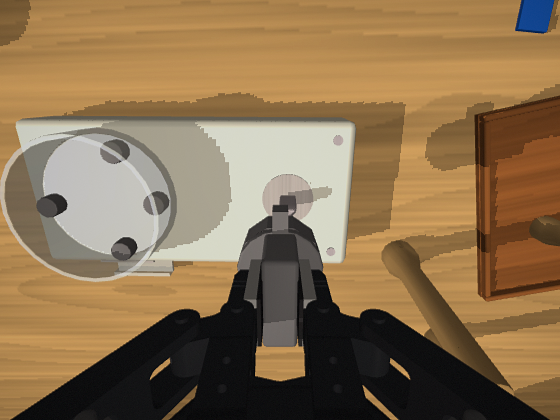

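View pics/c22.png

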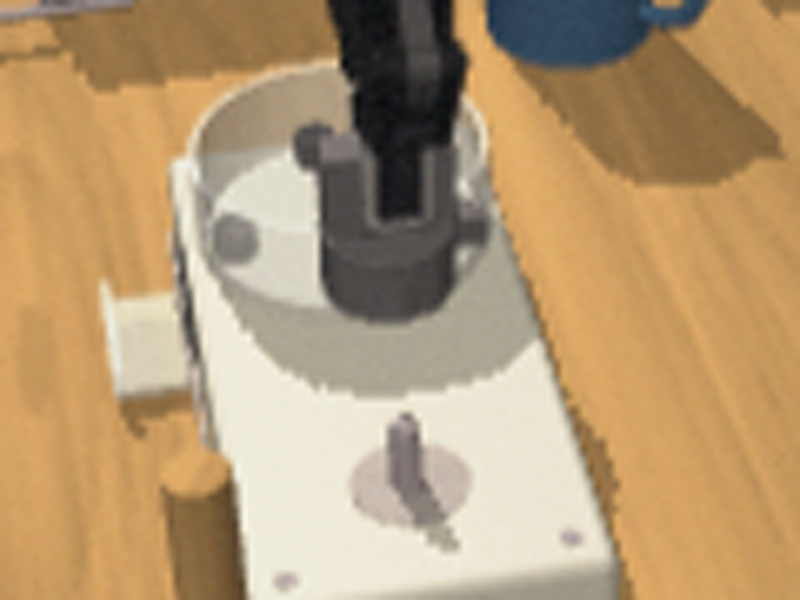

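View pics/c23.png

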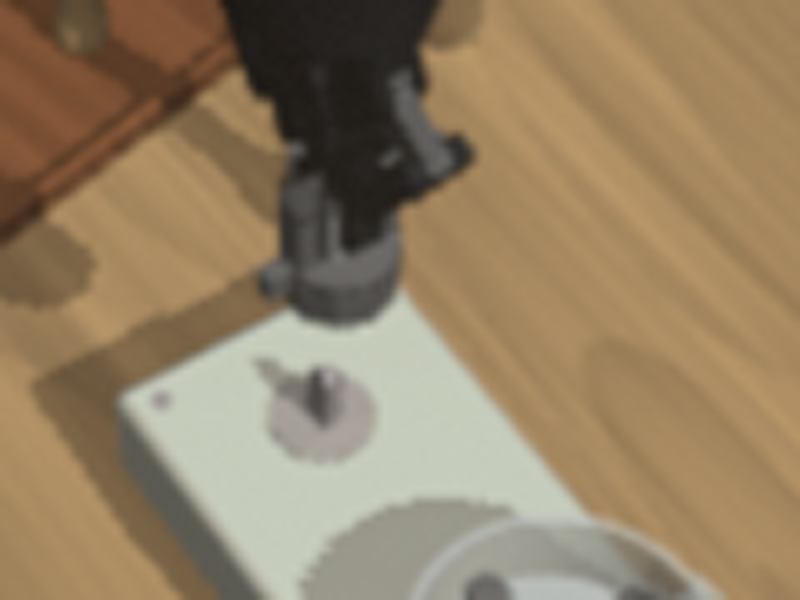

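```bash
cat >> h.py <<'E'
Mg=np.array([[-.783,-.030,.621],[-.622,.021,-.783],[.010,-.999,-.035]])
vk=Mg.T@(np.array([.5088,-.2931,.006])-np.array([.5097,-.2937,.0402]))
def mouth():
    s,p,M=st(); return p+M@vk, M@Mg.T@np.array([0,0,1.]), M
def gom(t):
    m,a,M=mouth(); return M.T@(np.array(t)-m)
E
python3 - <<'E'
from h import *
m,a,M=mouth();print('mouth',m,'axis',a.round(3),gom((.5378,.0567,.1)))
# visual check: skirt bottom ellipse centre
def circ(fn,c,ax,r):
    u=np.cross(ax,[1,0,0]);u/=np.linalg.norm(u);v=np.cross(ax,u)
    return proj(fn,[c+r*(np.cos(t)*u+np.sin(t)*v) for t in np.linspace(0,2*np.pi,40)])
for fn,u0,v0,u1,v1 in [('side20',190,160,310,250),('scene20',240,150,360,240)]:
    im=cv2.imread('pics/'+fn+'.png')[v0:v1,u0:u1];k=800/120;im=cv2.resize(im,None,fx=k,fy=k,interpolation=cv2.INTER_CUBIC)
    for c,ax,r,col in [(m,a,.023,(0,255,0)),(m+.026*a,a,.023,(0,255,255)),(np.array([.5378,.0567,.05]),np.array([0,0,1.]),.0225,(255,0,0)),(np.array([.5378,.0567,.08]),np.array([0,0,1.]),.005,(0,0,255))]:
        q=(circ(fn,c,ax,r)-[u0,v0]+.5)*k; cv2.polylines(im,[q.astype(np.int32)],True,col,1)
    cv2.imwrite('pics/ov_'+fn+'.png',im)
E
```

```text
mouth [0.53635264 0.057999   0.13920508] axis [0.024 0.013 0.999] [-0.0028127   0.03909597  0.00210113]
```

View pics/ov_side20.png

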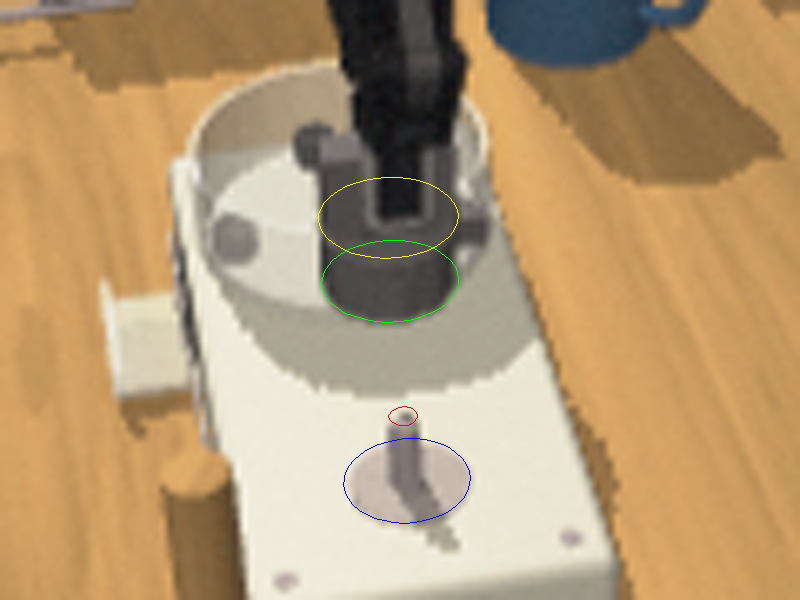

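View pics/ov_scene20.png

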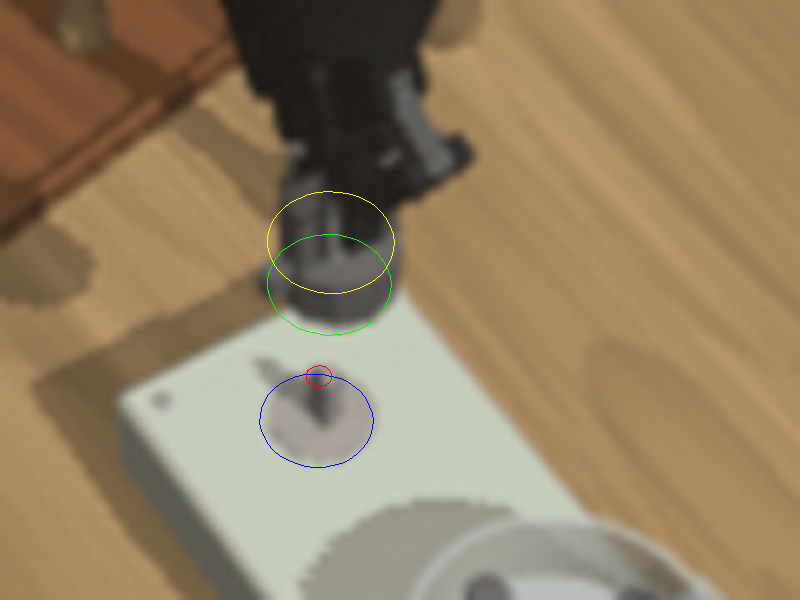

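```bash
python3 - <<'E'
from h import *
print(gom((.5396,.0575,.088)))
E
python3 -m inch '[{"dx":-0.002,"dy":0.012,"dz":0.001,"spin":0.2},{"dx":-0.005,"dy":0.025,"dz":0.001,"spin":0.2},{"dx":-0.005,"dy":0.038,"dz":0.001,"spin":0.2},{"dx":-0.005,"dy":0.048,"dz":0.001,"spin":0.2},{"dx":-0.005,"dy":0.048,"dz":0.001,"spin":0.2}]'
python3 - <<'E'
from h import *
m,a,M=mouth();print('mouth',m,'axis',a.round(3),gom((.5396,.0575,.088)),'yaw z',np.degrees(np.arctan2(M[1,2],M[0,2])))
snap('wrist','wrist21');snap('side','side21');snap('scene','scene21')
def circ(fn,c,ax,r):
    u=np.cross(ax,[1,0,0]);u/=np.linalg.norm(u);v=np.cross(ax,u)
    return proj(fn,[c+r*(np.cos(t)*u+np.sin(t)*v) for t in np.linspace(0,2*np.pi,40)])
for fn,u0,v0,u1,v1 in [('side21',205,160,295,250),('scene21',245,160,335,250)]:
    im=cv2.imread('pics/'+fn+'.png')[v0:v1,u0:u1];k=600/90;im=cv2.resize(im,None,fx=k,fy=k,interpolation=cv2.INTER_CUBIC)
    for c,ax,r,col in [(m,a,.023,(0,255,0))]:
        q=(circ(fn,c,ax,r)-[u0,v0]+.5)*k; cv2.polylines(im,[q.astype(np.int32)],True,col,1)
    cv2.imwrite('pics/ov_'+fn+'.png',im)
E
```

```text
[-0.00499575  0.05104431  0.0015084 ]
time_s: 16.25
tool_pos: [0.5397, 0.0561, 0.1232]
orientation: [0.004, -2.21, 2.161]
force: [-0.7, -0.7, 0.4]
finger_gap: 0.0151
mouth [0.53846574 0.05667291 0.08899338] axis [0.028 0.013 0.999] [-0.00114266  0.00096923 -0.00084402] yaw z -91.96933251324897
```

View pics/ov_side21.png

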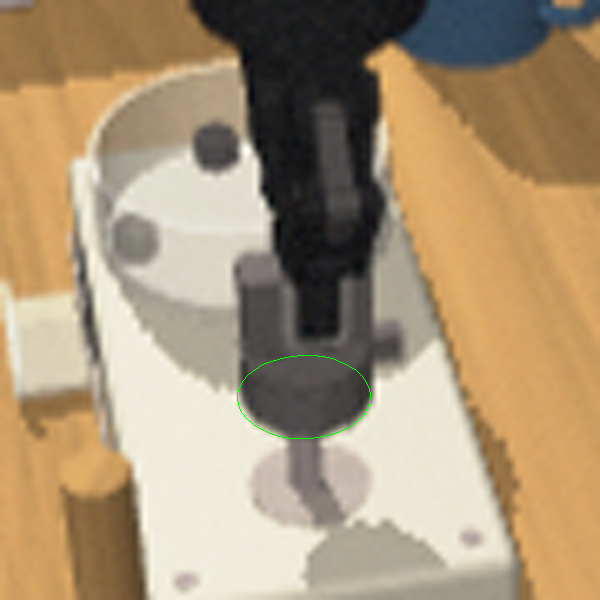

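View pics/ov_scene21.png

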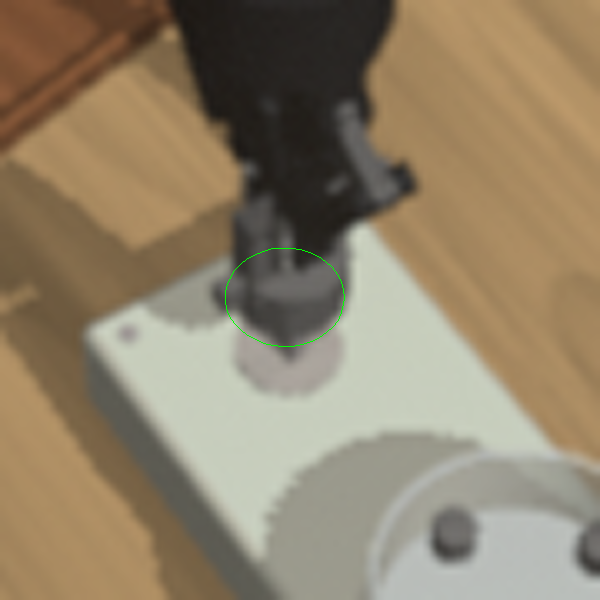

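View pics/wrist21.png

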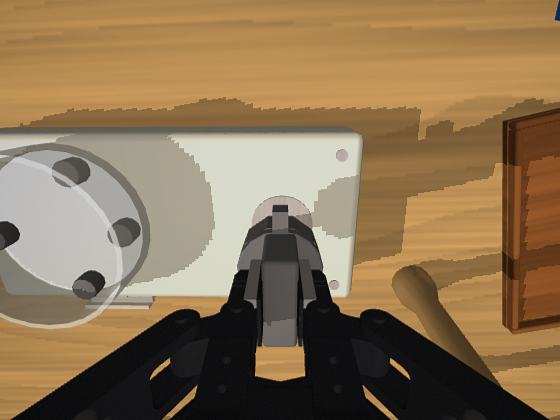

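```bash
python3 -m inch '[{"dx":-0.001,"dy":0.003,"dz":0.001,"spin":0},{"dx":-0.001,"dy":0.006,"dz":0.0014,"spin":0},{"dx":-0.0012,"dy":0.009,"dz":0.0015,"spin":0},{"dx":-0.0013,"dy":0.012,"dz":0.0016,"spin":0},{"dx":-0.0013,"dy":0.012,"dz":0.0016,"spin":0}]'
python3 - <<'E'
from h import *
m,a,M=mouth();s=st()[0];print('mouth',m,'axis',a.round(3),M.round(3),s['force'],s['ft_torque'],'yaw z',np.degrees(np.arctan2(M[1,2],M[0,2])))
E
```

```text
time_s: 16.82
tool_pos: [0.5417, 0.0554, 0.113]
orientation: [0.002, -2.212, 2.164]
force: [-0.7, -0.5, -1.2]
finger_gap: 0.015
mouth [0.54059744 0.05599822 0.07882616] axis [0.025 0.013 0.999] [[-0.999 -0.034 -0.033]
 [ 0.032  0.023 -0.999]
 [ 0.034 -0.999 -0.021]] [-0.68385376 -0.50376316 -1.21576471] [ 4.81115206e-05 -5.38891879e-02 -1.94441500e-02] yaw z -91.89553589478905
```

```bash
python3 -m inch '[{"dx":0.0006,"dy":0.002,"dz":0,"spin":0},{"dx":0.0005,"dy":0.004,"dz":0,"spin":0},{"dx":0.0004,"dy":0.006,"dz":0.0001,"spin":0},{"dx":0.0004,"dy":0.006,"dz":0.0001,"spin":0}]'
python3 - <<'E'
from h import *
m,a,M=mouth();s=st()[0];print('mouth',m,s['force'],s['ft_torque'])
snap('side','side22');snap('scene','scene22');crop('side22',205,160,295,250,'c24');crop('scene22',245,160,335,250,'c25')
E
```

```text
time_s: 17.15
tool_pos: [0.5408, 0.0555, 0.1065]
orientation: [0.002, -2.212, 2.163]
force: [0.6, -1.4, -0.2]
finger_gap: 0.0151
mouth [0.53964595 0.05608667 0.0723445 ] [ 0.5881731  -1.42073559 -0.24814996] [-0.02030917  0.01207937 -0.00484601]
c24 scale 6.666666666666667
c25 scale 6.666666666666667
```

View pics/c24.png

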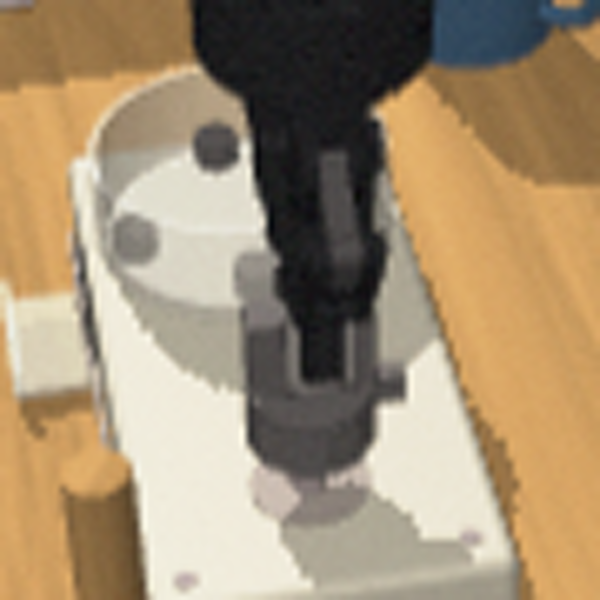

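View pics/c25.png

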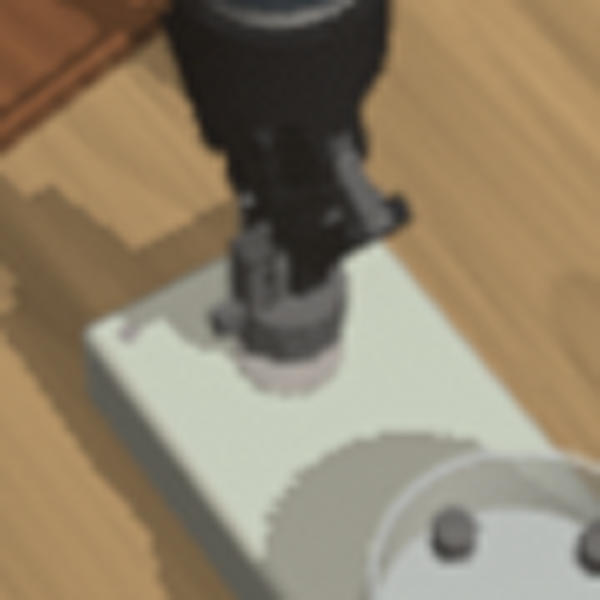

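```bash
python3 -m inch '[{"dx":0,"dy":0.003,"dz":0,"spin":0},{"dx":0,"dy":0.006,"dz":0,"spin":0},{"dx":0,"dy":0.009,"dz":0,"spin":0},{"dx":0,"dy":0.009,"dz":0,"spin":0}]'
python3 - <<'E'
from h import *
m,a,M=mouth();s=st()[0];print('mouth',m,s['force'],s['ft_torque'],s['finger_gap'])
E
```

```text
time_s: 17.58
tool_pos: [0.5403, 0.0557, 0.0971]
orientation: [0.003, -2.211, 2.163]
force: [-0.3, 0.6, -1.3]
finger_gap: 0.0147
mouth [0.53911846 0.05630866 0.06291806] [-0.34436436  0.59343656 -1.30206635] [-0.06290297  0.01442472  0.08063711] 0.014723966002433213
```

```bash
python3 -m inch '[{"dx":0,"dy":0.0015,"dz":0,"spin":0},{"dx":0,"dy":0.003,"dz":0,"spin":0},{"dx":0,"dy":0.005,"dz":0,"spin":0},{"dx":0,"dy":0.005,"dz":0,"spin":0},{"dx":0,"dy":0.005,"dz":0,"spin":0}]'
python3 - <<'E'
from h import *
m,a,M=mouth();s=st()[0];print('mouth',m,s['force'],s['ft_torque'],s['finger_gap'])
E
```

```text
time_s: 18.0
tool_pos: [0.5403, 0.0558, 0.0923]
orientation: [0.003, -2.211, 2.163]
force: [-0.5, -0.3, 1.8]
finger_gap: 0.0147
mouth [0.53906735 0.05636927 0.05816366] [-0.49381577 -0.32771173  1.81731935] [-0.05989748  0.09551873  0.00481336] 0.014691755405588652
```

```bash
python3 -m inch '[{"dx":0,"dy":0.0015,"dz":0,"spin":0},{"dx":0,"dy":0.003,"dz":0,"spin":0},{"dx":0,"dy":0.0045,"dz":0,"spin":0},{"dx":0,"dy":0.0045,"dz":0,"spin":0},{"dx":0,"dy":0.0045,"dz":0,"spin":0}]'
python3 - <<'E'
from h import *
m,a,M=mouth();s=st()[0];print('mouth',m,s['force'],s['ft_torque'],s['finger_gap'])
E
```

```text
time_s: 18.42
tool_pos: [0.5403, 0.0558, 0.0881]
orientation: [0.002, -2.212, 2.164]
force: [-1.5, -1.2, 4.3]
finger_gap: 0.0152
mouth [0.53910106 0.05637962 0.05390349] [-1.50824808 -1.17529702  4.34263186] [-0.08472169  0.26127768  0.02462296] 0.015169496995036575
```

```bash
python3 -m inch '[{"dx":0,"dy":0.001,"dz":0,"spin":0},{"dx":0,"dy":0.0015,"dz":0,"spin":0},{"dx":0,"dy":0.0015,"dz":0,"spin":0},{"dx":0,"dy":0.0015,"dz":0,"spin":0}]'
python3 - <<'E'
from h import *
m,a,M=mouth();s=st()[0];print('mouth',m,s['force'],s['ft_torque'],s['finger_gap'])
snap('side','side23');snap('wrist','wrist23');snap('scene','scene23');crop('side23',205,160,295,250,'c26');crop('scene23',245,160,335,250,'c27')
E
```

```text
time_s: 18.75
tool_pos: [0.5403, 0.0558, 0.0869]
orientation: [0.002, -2.212, 2.164]
force: [-0.9, 0.1, 6.7]
finger_gap: 0.0147
mouth [0.53913639 0.05637111 0.05274883] [-0.89679623  0.13108186  6.69451104] [-0.022921    0.38029096 -0.01877686] 0.014701895061026303
c26 scale 6.666666666666667
c27 scale 6.666666666666667
```

View pics/c26.png

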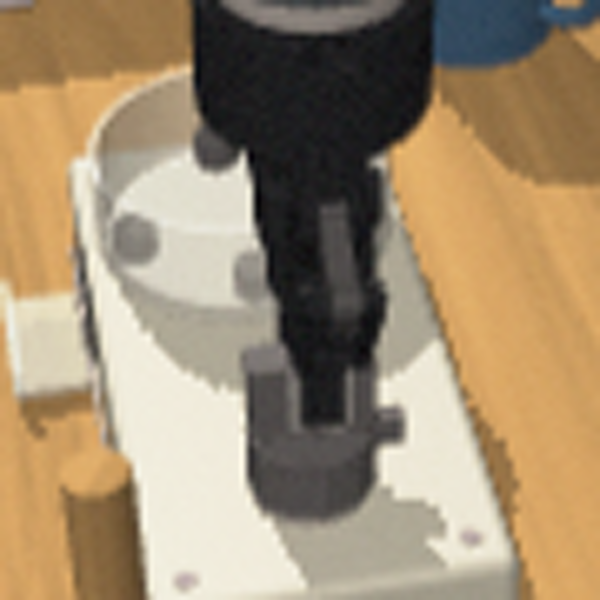

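View pics/c27.png

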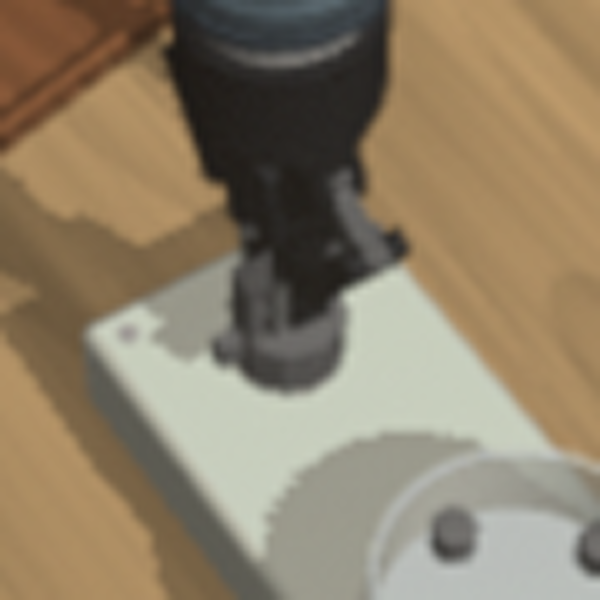

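```bash
python3 -m inch '[{"dx":0,"dy":0.001,"dz":0,"spin":0},{"dx":0,"dy":0.001,"dz":0,"spin":0},{"dx":0,"dy":0.001,"dz":0,"spin":0}]'; python3 -m inch '[{"dx":0,"dy":0.0008,"dz":0,"spin":0},{"dx":0,"dy":0.0008,"dz":0,"spin":0},{"dx":0,"dy":0.0008,"dz":0,"spin":0}]'
```

```text
time_s: 19.15
tool_pos: [0.5403, 0.0558, 0.0864]
orientation: [0.002, -2.212, 2.164]
force: [-2.7, -1.0, 6.4]
finger_gap: 0.0145
time_s: 19.4
tool_pos: [0.5403, 0.0558, 0.086]
orientation: [0.001, -2.212, 2.165]
force: [-2.8, -0.8, 5.8]
finger_gap: 0.0147
```

```bash
python3 -m inch '[{"dx":0,"dy":0.0012,"dz":0,"spin":0},{"dx":0,"dy":0.0012,"dz":0,"spin":0},{"dx":0,"dy":0.0012,"dz":0,"spin":0}]'; python3 -m inch '[{"dx":0,"dy":0.001,"dz":0,"spin":0},{"dx":0,"dy":0.001,"dz":0,"spin":0},{"dx":0,"dy":0.001,"dz":0,"spin":0}]'
```

```text
time_s: 19.65
tool_pos: [0.5403, 0.0558, 0.0854]
orientation: [0.001, -2.212, 2.165]
force: [-2.5, -0.9, 7.0]
finger_gap: 0.0146
time_s: 19.9
tool_pos: [0.5404, 0.0558, 0.0853]
orientation: [0.001, -2.212, 2.165]
force: [-3.3, -0.5, 11.0]
finger_gap: 0.0152
```

```bash
python3 -m inch '[{"dx":0,"dy":0.0007,"dz":0,"spin":0},{"dx":0,"dy":0.0007,"dz":0,"spin":0},{"dx":0,"dy":0.0007,"dz":0,"spin":0},{"dx":0,"dy":0.0007,"dz":0,"spin":0},{"dx":0,"dy":0.0007,"dz":0,"spin":0}]'
python3 - <<'E'
from h import *
m,a,M=mouth();s=st()[0];print('mouth',m,s['force'],s['ft_torque'],s['finger_gap'])
snap('side','side24');snap('scene','scene24');crop('side24',205,170,285,250,'c28')
print(st()[0]['force'])
E
```

```text
time_s: 20.32
tool_pos: [0.5403, 0.0558, 0.0853]
orientation: [0.0, -2.212, 2.166]
force: [-2.7, 0.2, 9.0]
finger_gap: 0.0146
mouth [0.53922795 0.05635225 0.05115927] [-2.70182782  0.2269303   9.02848515] [-0.05986631  0.65058068  0.04801557] 0.014636555962539852
c28 scale 7.5
[-3.02110915 -0.49162446  8.5428816 ]
```

View pics/c28.png

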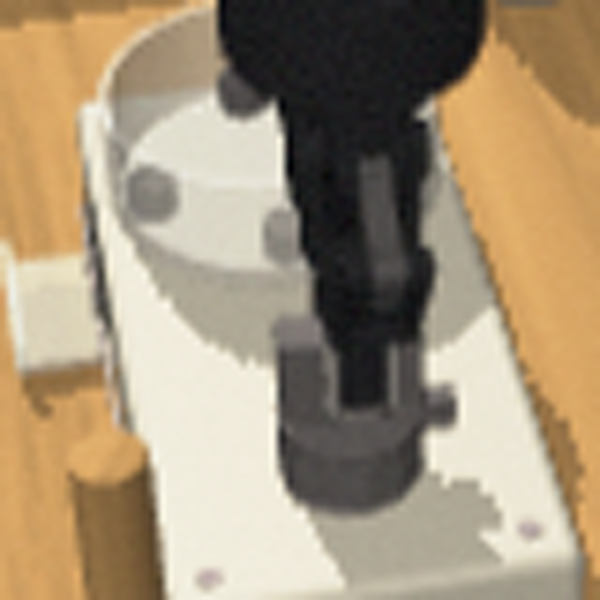

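View pics/scene24.png

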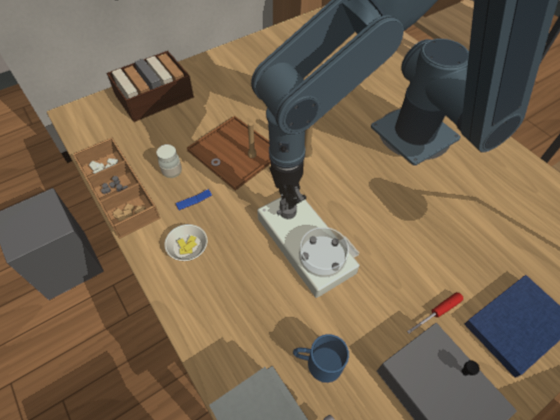

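View pics/side24.png

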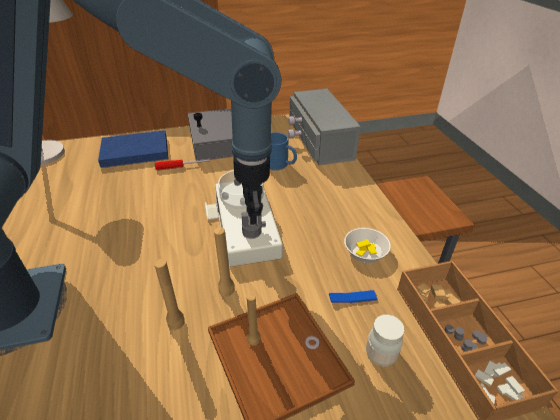

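```bash
python3 - <<'E'
from h import *
print(r.close_job())
s=st()[0];print(s['time_s'],s['tool_pos'],s['force'])
E
```

```text
the job is handed in; nothing more can be done
None
the job is handed in; nothing more can be done
```

The job is finished and handed in at about 20.4 s. No verdict was reported, and the state could not be read after hand-in.

**Rod:** I took the 130 mm rod from the tray; the two standing on the table are about 170 mm tall. I stirred with it, stood it back within about 2 mm of its original spot and let it go. The pictures afterwards show it upright, with all four studs still in the hopper, each shifted about 20–40 mm.

**Knob:** I gripped the bar, turned the knob about 40° so its nose and bore flat face the dispenser's +x, and pushed it onto the shaft.
- **Pressed position:** the skirt ended at about 51 mm above the table. The expected height at full press is 52 mm, so the 1 mm difference is within measuring error.
- **Push force:** it rose with the press, reached 11 N at the stop and settled at 8.5–9 N. That agrees with the spring's 8.4 N at the bottom.
- **Grip:** the knob was still held at hand-in.

**What did not match exactly:**
- The tool drifted about 2° off vertical, leaving the knob tilted about 1.5° and a side force of about 3 N.
- The early force readings during the press were 1–2 N below the spring values.
- The finger gap read about 1–2 mm under the true 16 mm on both grips.
- Before I corrected it, my computed knob position was 1–3 mm off from the side and scene views.

Nothing else on the table looked moved in the last pictures.

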